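# Put the used sampling sticks to soak and start the soak timer

## Robot

A 6-joint arm with a two-finger parallel gripper is mounted at the origin on the work surface. World frame = base frame: x ahead of the robot, y to its left, z up, the work surface at z = 0. Lengths are in mm, angles in rad, forces in N, time in s.
With the tool pointing down it reaches from about 325 to 875 mm from the base axis. Payload 4.4 kg.
Tool frame: the origin (TCP) lies at the very end of the fingers, on their centre line; the grasp point (between the pads) lies 19 mm behind it; z points along the fingers, y is the direction in which the jaws open and shut (so a half turn about z gives the same grasp; the last joint's range is limited). The gripper opens to 85 mm and grips with 20 to 120 N. Pads are 22 mm wide; open, the fingers measure 114 mm over their backs; the gripper's body (76 mm by 85 mm) begins 54 mm behind the grasp point. The pads swing forward as they close: fully open they stand 13 mm farther back than shut.
Start: joints at [1.159, 0.207, 1.542, -0, 1.393, -0.15], TCP at [148.276, 555.555, 231.282] pointing down, gripper open.
Joint ranges: [-2.73, 2.73], [-0.86, 2.22], [0.23, 2.46], [-1.11, 4.25], [0.08, 2.63], [-2.82, 2.82]. Speed limits (rad/s): [2.79, 2.79, 3.14, 3.14, 3.14, 3.14].

## Interface

Orientations are given as a rotation vector (axis times angle).
In Python, from bench import get_state, grab_frame, calibration, sign_off gives the robot as it stands.
- The arm moves only by the tool arm_command, never from a script. Its argument "moves" is one flat list of numbers, 7 for each row, row after row: the closure in counts, from 0 (fully open) to 255 (shut), then the shift along the tool's x, y, z in cm, then the turn, a rotation vector about the tool's x, y, z in degrees. In form: [jaw, tx, ty, tz, rx, ry, rz, jaw, tx, ty, tz, rx, ry, rz, ...]. A call has 1 to 12 rows; each row is the pose to reach, as a shift and turn from the pose measured when the call began, along the tool's axes at that moment; what a row does not reach only later rows make up. A row lasts 1/8 s, in which the tool goes at most 62.5 mm and 10.7 degrees, less where a joint would pass 70% of its speed; a pose out of reach is approached as far as the arm can. A call with a gripper value outside its range is refused whole. The fingers move at their own pace and stop on an object; "newtons" is the grip in N (left out, the last holds). Time passes only in rows, so rows that repeat a pose let the fingers close. It gives the time, the measured TCP pose, the force and the opening at its end, in the units of the state.
- get_state(): the state, without advancing time (a new reading comes with each control period).
- grab_frame(name): name is "scene" or "top" or "wrist"; returns the picture (400x640x3 uint8, red, green, blue); there is no depth.
- calibration(name): a dict with "camera_matrix" (3x3 intrinsics, pixels), "R" (3x3) and "t" (3): a world point X has camera coordinates R X + t; the wrist camera has in their place "tool_from_camera" (4x4, takes a point from camera to tool coordinates, whose origin is the TCP and whose axes are the flange's). Camera axes: x right, y down, z forward; pixel columns grow to the right and rows downward; lengths in mm; the calibration is good to about 2 mm. A picture is of the moment at which its call begins: read the wrist's pose just before it. calibration takes no time and is no camera call.
- sign_off(): hands the job in, once; it reports no verdict.
The state is a dict: "time": time; "qpos": joint angles; "qvel": joint speeds; "joint_torque": joint torques, N m; "tcp_pos": TCP position; "eef_rot": TCP orientation; "ft_force": force on the tool from outside, world axes, zero at the start; "moment": the same for the moment, N m; "grip_width": finger opening in mm.
Only numpy, scipy, OpenCV 4.12 (cv2) and the standard library are available. Lean on these libraries where they do the work, as an engineer would, in place of code of your own. Each camera call takes 0.05 s, during which the arm holds its last target.

## Task

Pull every used, blue-handled sampling stick out of the rack and stand it scoop end down in the steel soak jar, leaving the clean white-handled one where it is. When all are in, lift the lid by its handle and set it squarely on the upright jar; then start the soak: pull the timer's sprung orange tab out to the green line at 40 mm, hold it there for a second, and let it slide fully home.

Things in the scene. Friction and masses are not known exactly. Their poses are not given: they have to be found in the camera images.
- stick0: a used sampling stick, 130 mm long, 45 g: square blue plastic handle 13 x 13 mm over its top 72 mm, a thin 9 mm round steel shank, and a 16 x 16 x 28 mm steel scoop block at its foot. Origin: centre of the scoop's underside; z runs from the scoop to the handle's end. Starts upright, scoop down, in one of the rack's wells, handle sticking out, its square sides parallel to the rack. Absent in some runs.
- stick1: a used sampling stick, 130 mm long, 45 g: square blue plastic handle 13 x 13 mm over its top 72 mm, a thin 9 mm round steel shank, and a 16 x 16 x 28 mm steel scoop block at its foot. Origin: centre of the scoop's underside; z runs from the scoop to the handle's end. Starts upright, scoop down, in one of the rack's wells, handle sticking out, its square sides parallel to the rack. Absent in some runs.
- stick2: a used sampling stick, 130 mm long, 45 g: square blue plastic handle 13 x 13 mm over its top 72 mm, a thin 9 mm round steel shank, and a 16 x 16 x 28 mm steel scoop block at its foot. Origin: centre of the scoop's underside; z runs from the scoop to the handle's end. Starts upright, scoop down, in one of the rack's wells, handle sticking out, its square sides parallel to the rack. Absent in some runs.
- stick3: a used sampling stick, 130 mm long, 45 g: square blue plastic handle 13 x 13 mm over its top 72 mm, a thin 9 mm round steel shank, and a 16 x 16 x 28 mm steel scoop block at its foot. Origin: centre of the scoop's underside; z runs from the scoop to the handle's end. Starts upright, scoop down, in one of the rack's wells, handle sticking out, its square sides parallel to the rack. Absent in some runs.
- stick4: a used sampling stick, 130 mm long, 45 g: square blue plastic handle 13 x 13 mm over its top 72 mm, a thin 9 mm round steel shank, and a 16 x 16 x 28 mm steel scoop block at its foot. Origin: centre of the scoop's underside; z runs from the scoop to the handle's end. Starts upright, scoop down, in one of the rack's wells, handle sticking out, its square sides parallel to the rack. Absent in some runs.
- stick5: a used sampling stick, 130 mm long, 45 g: square blue plastic handle 13 x 13 mm over its top 72 mm, a thin 9 mm round steel shank, and a 16 x 16 x 28 mm steel scoop block at its foot. Origin: centre of the scoop's underside; z runs from the scoop to the handle's end. Starts upright, scoop down, in one of the rack's wells, handle sticking out, its square sides parallel to the rack. Absent in some runs.
- clean_stick: the clean stick, same shape and size as the used ones but with a white handle; it stands in another well of the rack and stays there. Origin: centre of the scoop's underside, z up along it.
- rack: aluminium rack fixed to the bench, 42 x 286 mm, 60 mm high; origin at the centre of its underside. Seven square wells 20 x 20 mm in one row along its y axis, centres at y = -120, -80, -40, 0, 40, 80 and 120 mm, floors 6 mm above the bench, so a stick must be lifted 54 mm to be free.
- jar: open round steel soak jar, loose, 0.9 kg, outer diameter 116 mm, wall 4 mm (inner diameter 108 mm), 175 mm high, inner floor at 6 mm. Origin: centre of its underside, z up.
- lid: blue round lid, 124 mm in diameter, loose, 0.22 kg, lying right way up on the bench. Under its flange a round plug, 92 mm in diameter and 8 mm deep, drops into the jar's mouth. Origin: centre of the plug's underside, z up; the flange's underside is at z = 8 mm, so seated on the jar the origin is 167 mm above the jar's.
- lid_handle (a point): middle of the lid's black bridge handle, 50 mm above the lid's origin: a bar 60 mm long along the lid's x axis, 12 mm wide (y), 14 mm high, open beneath.
- timer: white soak timer fixed to the bench; base plate 190 x 80 mm and 8 mm thick, origin at the centre of its underside; its housing (55 mm high) is the +x end. A pull slide runs out of the housing towards the timer's -x. Ticks every 10 mm on the base plate beside the slide; the wide green line is the 40 mm one.
- slide_tab (a point): grip point of the orange pull tab, 50 mm above the bench; the tab is 14 mm thick along the pull (timer x), 30 mm wide, its top 62 mm above the bench; the red pointer at its foot lies straight below this point. Home it stands 25 mm in front of the housing (from the point to the housing).
- slide (a joint): how far the tab is pulled out, m: 0 home, 0.040 at the green line, end stop at 0.062. A spring pulls it home with 2.2 N at rest, rising 1.1 N per 10 mm; let go, it returns by itself.

How it is judged:
By the outcome, as a careful person would: the job done as asked, in the order asked, and still so for the second after the job is handed in, with the robot touching nothing.
Of stick0, stick1, stick2, stick3, stick4, stick5 only 4 to 6 are there at a start; the rules pass over those that are not, and their reading is None.
At some moment in a run one of jar, lid may be knocked a few centimetres aside while the robot is not near it.
Once in a run the grip may slacken for a moment while it holds something.
It also fails if it takes over 210 s, if anything falls off the work surface, if the arm or the gripper's body presses on something with over 40 N, if the wrist force passes 120 N, or if a joint passes its speed limit or range.

## Working session

There is one attempt and no reset: what is moved stays moved. The work goes in short steps, Python scripts to look and compute and a tool call to move; the robot and the scene stay as the last step left them, time stands still between calls to the robot, and variables do not carry over. Pictures are saved under pics/ and viewed, and the job is handed in when it is done.

Besides the shell and the picture viewer there is one more tool, called after ">>>" as name(argument=value, ...) on one line, values as JSON. arm_command: Moves the arm, as the interface text tells. Its arguments: {"type":"object","properties":{"moves":{"type":"array","items":{"type":"number"}},"newtons":{"type":"number"}},"required":["moves"]}

```bash
mkdir -p pics; ls
python3 - <<'E'
from bench import *
import cv2
s=get_state();print(s)
for n in("scene","top","wrist"):
    cv2.imwrite(f"pics/{n}0.png",grab_frame(n)[:,:,::-1])
    print(n,calibration(n))
E
```

```text
pics
{'time': 0.0, 'qpos': array([ 1.15949375e+00,  2.07434780e-01,  1.54295289e+00, -3.02235612e-06,
        1.39350125e+00, -1.50481792e-01]), 'qvel': array([ 0.00049756, -0.00116585,  0.00118857, -0.00037062, -0.00010692,
        0.0022921 ]), 'joint_torque': array([-2.77130013e-03, -3.83045948e+01, -2.91587716e+01, -4.69153019e-04,
        1.08573333e-02,  1.11304651e-06]), 'tcp_pos': array([147.97347774, 554.85159714, 230.117876  ]), 'eef_rot': array([-0.40845255, -3.11428606,  0.0034662 ]), 'ft_force': array([-0.78078052,  0.69950115,  0.20222856]), 'moment': array([ 0.03543693, -0.06144209,  0.00378104]), 'grip_width': 85.17820019225496}
scene {'camera_matrix': array([[512.57852869,   0.        , 317.73653727],
       [  0.        , 512.57852869, 199.09773171],
       [  0.        ,   0.        ,   1.        ]]), 'R': array([[ 0.41742181,  0.90871091, -0.0018734 ],
       [ 0.57999729, -0.26801117, -0.76926793],
       [-0.69954426,  0.32002264, -0.63892358]]), 't': array([-232.86647093, -270.44384212, 1437.72322974])}
top {'camera_matrix': array([[424.63942972,   0.        , 
[... 166 characters left out ...]
589],
       [-0.99574741,  0.01617908, -0.09069366],
       [ 0.09125846,  0.03848306, -0.99508339]]), 't': array([ 44.72724246, 581.50168494, 936.71890352])}
wrist {'camera_matrix': array([[293.76345305,   0.        , 317.48208068],
       [  0.        , 293.76345305, 197.92528172],
       [  0.        ,   0.        ,   1.        ]]), 'tool_from_camera': array([[ 1.02663512e-03, -9.56586713e-01, -2.91446060e-01,
         7.44451802e+01],
       [ 9.99999471e-01,  1.00146370e-03,  2.35541725e-04,
         2.13550122e-01],
       [ 6.65565641e-05, -2.91446148e-01,  9.56587235e-01,
        -1.43394392e+02],
       [ 0.00000000e+00,  0.00000000e+00,  0.00000000e+00,
         1.00000000e+00]])}
```

View pics/scene0.png

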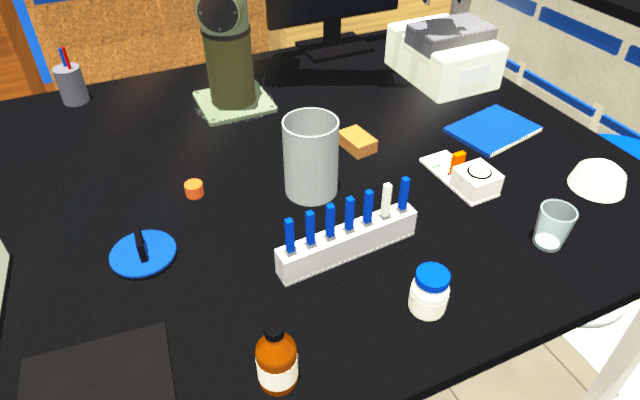

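View pics/top0.png

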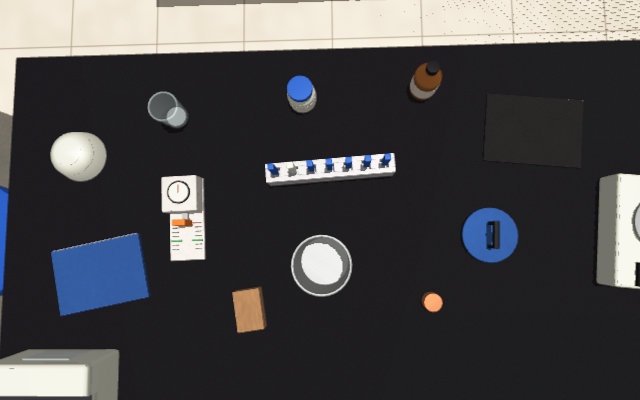

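View pics/wrist0.png

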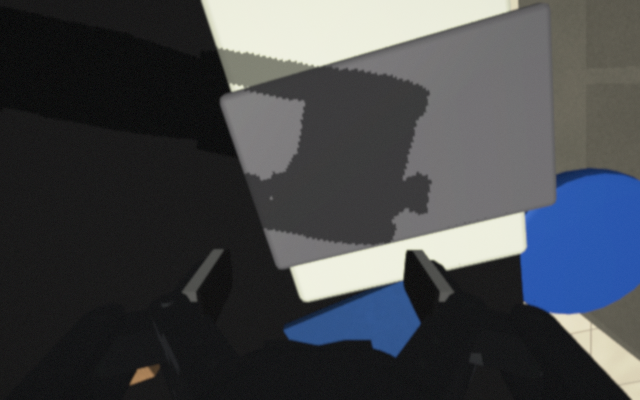

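```bash
cat > h.py <<'E'
import numpy as np, cv2
from scipy.spatial.transform import Rotation as Ro
from bench import *
def ray(n,u,v,st=None):
    c=calibration(n);K=np.array(c["camera_matrix"]);d=np.linalg.inv(K)@[u,v,1]
    if n=="wrist":
        T=np.array(c["tool_from_camera"]);R=Ro.from_rotvec(st["eef_rot"]).as_matrix()
        return st["tcp_pos"]+R@T[:3,3],R@T[:3,:3]@d
    R=np.array(c["R"]);return -R.T@np.array(c["t"]),R.T@d
def P(n,u,v,z,st=None):
    o,d=ray(n,u,v,st);return (o+d*(z-o[2])/d[2])
def px(n,X,st=None):
    c=calibration(n);K=np.array(c["camera_matrix"]);X=np.array(X,float)
    if n=="wrist":
        T=np.array(c["tool_from_camera"]);R=Ro.from_rotvec(st["eef_rot"]).as_matrix()
        y=R.T@(X-st["tcp_pos"]);y=T[:3,:3].T@(y-T[:3,3])
    else: y=np.array(c["R"])@X+np.array(c["t"])
    y=K@y;return y[:2]/y[2]
def crop(img,x0,y0,w,h,k,f):
    cv2.imwrite(f,cv2.resize(img[y0:y0+h,x0:x0+w,::-1],None,fx=k,fy=k,interpolation=cv2.INTER_CUBIC))
def down(yaw): # tool x axis at angle yaw in world xy, z down
    c,s=np.cos(yaw),np.sin(yaw)
    return np.array([[c,s,0],[s,-c,0],[0,0,-1]]) 
def plan(pos,yaw,st=None):
    st=st or get_state();R=Ro.from_rotvec(st["eef_rot"]).as_matrix()
    t=R.T@(np.array(pos)-st["tcp_pos"])/10
    r=Ro.from_matrix(R.T@down(yaw)).as_rotvec(degrees=True)
    return np.round(t,2),np.round(r,2)
def yaw(st=None):
    st=st or get_state();R=Ro.from_rotvec(st["eef_rot"]).as_matrix();return np.arctan2(R[1,0],R[0,0])
E
python3 - <<'E'
from h import *
t=cv2.imread("pics/top0.png")[:,:,::-1];s=cv2.imread("pics/scene0.png")[:,:,::-1]
crop(t,255,140,150,60,5,"pics/c1.png");crop(t,150,165,80,110,5,"pics/c2.png")
crop(t,280,220,250,90,3,"pics/c3.png")
st=get_state();print(yaw(),Ro.from_rotvec(st["eef_rot"]).as_matrix())
E
```

```text
2.88074805959767 [[-9.66172471e-01  2.57895803e-01 -7.15380003e-04]
 [ 2.57896658e-01  9.66171101e-01 -1.64864785e-03]
 [ 2.66000123e-04 -1.77737228e-03 -9.99998385e-01]]
```

View pics/c1.png

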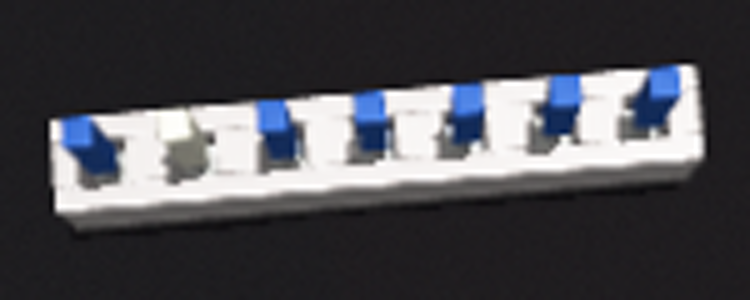

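View pics/c2.png

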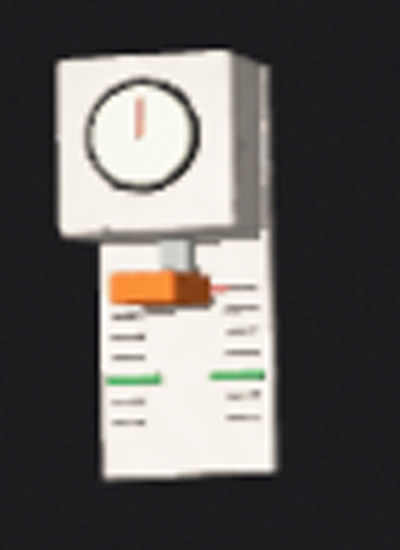

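View pics/c3.png

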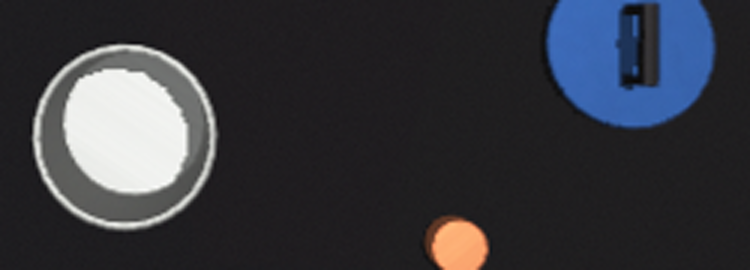

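Run:
```python
from h import *
def f(x0,y0,k,u,v,z): return P("top",x0+(u+.5)/k-.5,y0+(v+.5)/k-.5,z)
C=[f(255,140,5,*c,60) for c in((50,118),(696,65),(703,158),(55,213))]
print(np.round(C,1));c=np.mean(C,0);print("rack",c,[np.linalg.norm(C[i]-C[(i+1)%4]) for i in range(4)])
d=(C[0]+C[3]-C[1]-C[2]);print("rack +-y dir deg",np.degrees(np.arctan2(d[1],d[0])))
for u,v in((75,125),(175,125),(275,108),(370,101),(467,92),(565,83),(664,75)):print(np.round(f(255,140,5,u,v,136),1))
print("jar",f(280,220,3,124.5,136.5,175), f(280,220,3,33,136,175)-f(280,220,3,216,136,175))
print("lid",f(280,220,3,631,44,12));print("handle",f(280,220,3,649,4,57),f(280,220,3,649,86,57))
for u,v in((272,472),(104,480),(268,66),):print("base",f(150,165,5,u,v,8))
for u,v in((57,60),(228,50),(233,232),(62,238)):print("hous",f(150,165,5,u,v,55))
for u,v in((108,270),(180,270),(180,304),(110,304)):print("tab",f(150,165,5,u,v,62))
for u,v in((133,380),(237,375)):print("green",f(150,165,5,u,v,8))
```

```text
[[ 662.7  165.7   60. ]
 [ 680.7 -120.4   60. ]
 [ 639.3 -122.3   60. ]
 [ 620.1  163.5   60. ]]
rack [650.70762756  21.63137837  60.        ] [np.float64(286.67544450220424), np.float64(41.44268194073941), np.float64(286.4357601507249), np.float64(42.67212103478256)]
rack +-y dir deg 93.71692046408351
[645.8 141.8 136. ]
[645.  100.9 136. ]
[651.2  60.  136. ]
[653.3  21.4 136. ]
[656.2 -18.  136. ]
[659.1 -57.7 136. ]
[661.6 -97.6 136. ]
jar [444.11537023  37.19215225 175.        ] [  1.17582291 115.69253641   0.        ]
lid [ 499.03839065 -337.02557425   12.        ]
handle [ 527.27272339 -335.60687521   57.        ] [ 468.75890313 -332.74582549   57.        ]
base [450.70238755 316.06872132   8.        ]
base [447.86740591 394.8811779    8.        ]
base [640.27080078 320.49412996   8.        ]
hous [637.73880317 401.22863408  55.        ]
hous [640.83198591 323.33405794  55.        ]
hous [558.94573046 319.83342708  55.        ]
hous [557.4352032  397.13476796  55.        ]
tab [542.47024793 373.1564115   62.        ]
tab [542.00315068 340.87722132  62.        ]
tab [527.0041524  340.61738056  62.        ]
tab [527.43763629 371.95217745  62.        ]
green [493.88380673 382.12752856   8.        ]
green [495.58869252 333.12552682   8.        ]
```

```bash
cat >> h.py <<'E'
RC=np.array([650.7,21.6]);RD=np.radians(93.7)
def well(k): return RC+40*k*np.array([np.cos(RD),np.sin(RD)])
E
python3 -c "
from h import *
print(well(3),plan([*well(3),200],RD),px('wrist',[0,0,0],get_state()))"
```

```text
[642.95612301 141.34987419] (array([-58.48, -27.2 ,   3.07]), array([-1.000e-01,  5.000e-02,  7.135e+01])) [-126.35562446  168.20673713]
```

>>> arm_command(moves=[120,-58.5,-27.2,3.1,0,0,71.4,120,-58.5,-27.2,3.1,0,0,71.4,120,-58.5,-27.2,3.1,0,0,71.4,120,-58.5,-27.2,3.1,0,0,71.4,120,-58.5,-27.2,3.1,0,0,71.4,120,-58.5,-27.2,3.1,0,0,71.4,120,-58.5,-27.2,3.1,0,0,71.4,120,-58.5,-27.2,3.1,0,0,71.4,120,-58.5,-27.2,3.1,0,0,71.4,120,-58.5,-27.2,3.1,0,0,71.4,120,-58.5,-27.2,3.1,0,0,71.4,120,-58.5,-27.2,3.1,0,0,71.4], newtons=60)

```text
time: 1.65
tcp_pos: [643.3, 140.4, 198.8]
eef_rot: [-2.151, -2.288, 0.004]
ft_force: [-0.2, 0.5, -0.4]
grip_width: 45.4
```

Run:
```python
from h import *
s=get_state();print(s["time"],s["tcp_pos"],s["grip_width"],s["qpos"],np.degrees(yaw()),plan([*well(3),107],RD))
i=grab_frame("wrist").copy()
for k in range(-3,4):
    u=px("wrist",[*well(k),136],s)
    if 0<u[0]<640 and 0<u[1]<400: cv2.circle(i,(int(round(u[0])),int(round(u[1]))),3,(255,0,0),1)
print(px("wrist",[*s["tcp_pos"][:2],136],s))
cv2.imwrite("pics/w1.png",i[:,:,::-1])
```

```text
1.65 [643.26063302 140.40644635 198.77089068] 45.38523244831442 [ 8.41619311e-02  4.07486734e-01  1.35101450e+00 -1.17416915e-03
  1.38561138e+00  2.26383553e-02] 93.53759821964645 (array([ 0.11, -0.  ,  9.18]), array([-0.14,  0.07, -0.16]))
[317.62288419 212.902908  ]
```

View pics/w1.png

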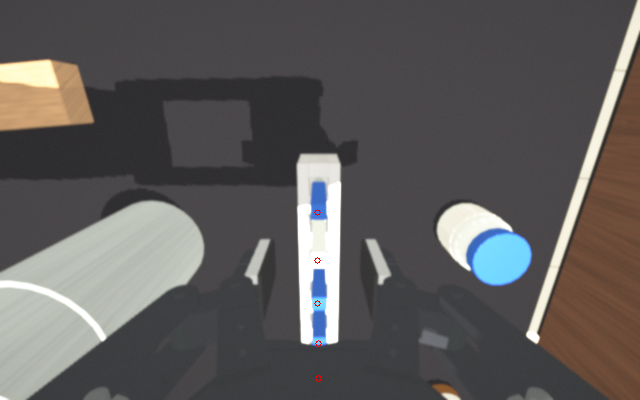

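>>> arm_command(moves=[120,0.1,0,5,0,0,0,120,0.1,0,9.2,0,0,0,120,0.1,0,9.2,0,0,0,255,0.1,0,9.2,0,0,0,255,0.1,0,9.2,0,0,0,255,0.1,0,9.2,0,0,0,255,0.1,0,9.2,0,0,0])

```text
time: 2.58
tcp_pos: [644.1, 143.0, 110.5]
eef_rot: [2.149, 2.289, 0.003]
ft_force: [-0.4, 0.0, 7.1]
grip_width: 11.9
```

>>> arm_command(moves=[255,0,0,-5,0,0,0,255,0,0,-11,0,0,0,255,0,0,-17,0,0,0,255,0,0,-19,0,0,0,255,0,0,-19,0,0,0])

```text
time: 3.2
tcp_pos: [644.5, 143.0, 302.8]
eef_rot: [2.147, 2.287, 0.008]
ft_force: [-0.1, -0.2, -1.2]
grip_width: 11.8
```

```bash
cat >> h.py <<'E'
def slot(J,phi_deg,R=26):
    p=np.radians(phi_deg);return np.array(J)+R*np.array([np.cos(p),np.sin(p)])
def yw(phi_deg): # yaw in 94+-90
    y=(phi_deg+90)%180
    return np.radians(y if y>4 else y+180)
E
python3 - <<'E'
from h import *
s=get_state();print(s["time"],s["tcp_pos"],s["grip_width"])
J=[444.1,37.2]
print(plan([*slot(J,4),297],yw(4)))
for n in("scene","top"): cv2.imwrite(f"pics/{n}1.png",grab_frame(n)[:,:,::-1])
E
```

```text
3.2 [644.46782957 143.03192165 302.77304804] 11.785335776533621
(array([ -9.28, -18.07,   0.45]), array([ 0.41,  0.  , -0.38]))
```

View pics/scene1.png

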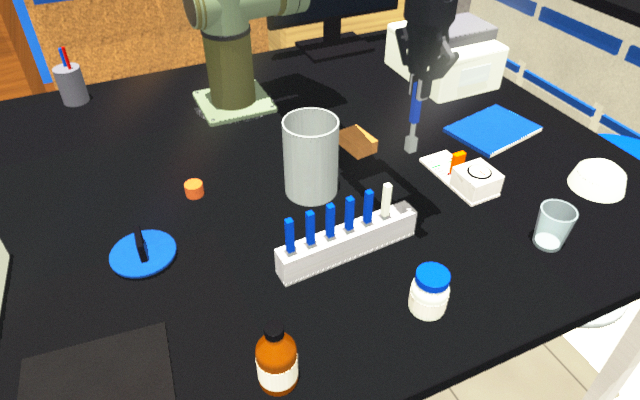

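View pics/top1.png

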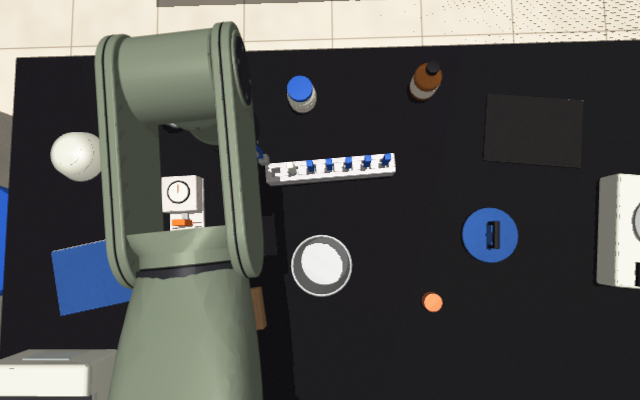

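>>> arm_command(moves=[255,-4.8,-9,0.3,0,0,0,255,-9.3,-18,0.3,0,0,0,255,-9.3,-18,0.3,0,0,0,255,-9.3,-18,0.3,0,0,0,255,-9.3,-18,0.3,0,0,0,255,-9.3,-18,0.3,0,0,0])

```text
time: 4.05
tcp_pos: [469.7, 39.1, 294.6]
eef_rot: [-2.149, -2.29, 0.002]
ft_force: [0.1, -0.2, 0.2]
grip_width: 12.0
```

```bash
cat >> h.py <<'E'
def look(f,J,phi,z,R=26):
    s=get_state();i=grab_frame("wrist").copy()
    a=np.linspace(0,2*np.pi,60)
    pts=np.array([px("wrist",[J[0]+56*np.cos(t),J[1]+56*np.sin(t),175],s) for t in a])
    cv2.polylines(i,[np.round(pts*8).astype(np.int32)],True,(255,0,0),1,shift=3)
    cv2.imwrite(f,i[:,:,::-1])
    print(s["time"],np.round(s["tcp_pos"],1),s["grip_width"],plan([*slot(J,phi,R),z],yw(phi),s))
E
python3 - <<'E'
from h import *
look("pics/w2.png",[444.1,37.2],4,113)
E
```

```text
4.05 [469.7  39.1 294.6] 12.030795588120542 (array([-1.000e-02,  7.000e-02,  1.816e+01]), array([-0.1 , -0.02, -0.35]))
```

View pics/w2.png

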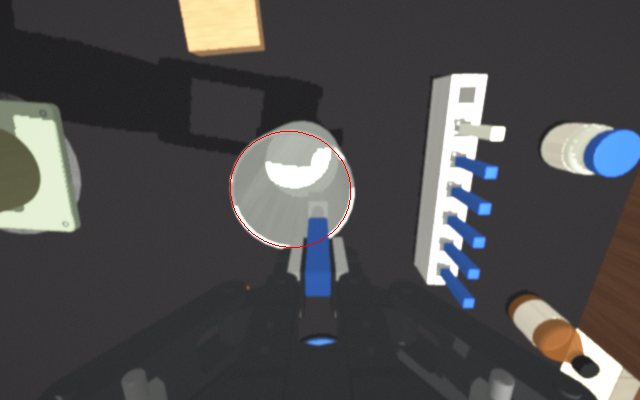

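>>> arm_command(moves=[255,0,0.1,6,0,0,0,255,0,0.1,12,0,0,0,255,0,0.1,16.5,0,0,0,255,0,0.1,18.1,0,0,0,255,0,0.1,18.1,0,0,0,255,0,0.1,18.1,0,0,0])

```text
time: 4.85
tcp_pos: [472.7, 39.6, 115.2]
eef_rot: [2.147, 2.292, 0.001]
ft_force: [-1.9, 0.5, 1.4]
grip_width: 11.1
```

>>> arm_command(moves=[255,0,-0.2,0.4,0,0,0,255,0,-0.2,0.4,0,0,0,255,0,-0.2,0.4,0,0,0])

```text
time: 5.22
tcp_pos: [472.5, 39.6, 113.9]
eef_rot: [2.145, 2.291, 0.002]
ft_force: [-6.9, -0.0, 22.3]
grip_width: 11.2
```

>>> arm_command(moves=[195,0,0,0,0,0,0,195,0,0,0,0,0,0,195,0,0,0,0,0,0,195,0,0,0,0,0,0])

```text
time: 5.72
tcp_pos: [471.8, 39.8, 113.1]
eef_rot: [2.146, 2.293, 0.001]
ft_force: [-3.1, 0.6, 2.2]
grip_width: 20.3
```

Run:
```python
from h import *
look("pics/w3.png",[444.1,37.2],4,113)
cv2.imwrite("pics/scene3.png",grab_frame("scene")[:,:,::-1])
```

```text
5.725 [471.8  39.8 113.1] 20.281640789617448 (array([-0.06, -0.18,  0.01]), array([ 0.06,  0.04, -0.22]))
```

View pics/w3.png

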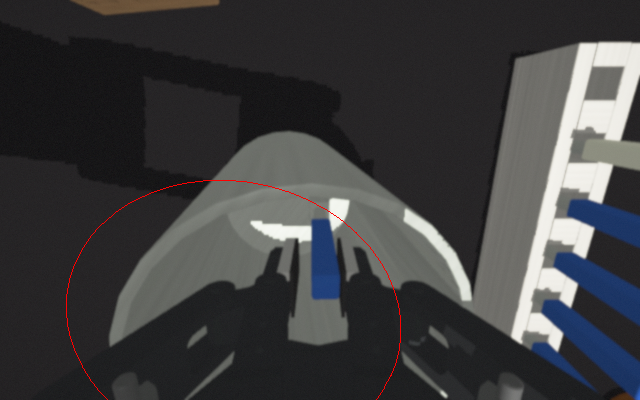

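View pics/scene3.png

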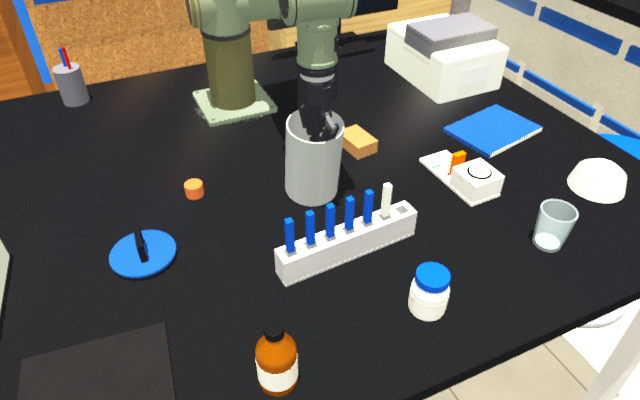

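Run:
```python
from h import *
i=cv2.imread("pics/w2.png");c=calibration("wrist");T=c["tool_from_camera"];K=c["camera_matrix"]
def q(X):
    y=T[:3,:3].T@(np.array(X,float)-T[:3,3]);y=K@y;return y[:2]/y[2]
i=cv2.resize(i[150:400,180:460],None,fx=2.8,fy=2.8)
for x in (11,):
  for h in range(0,80,10):
    for w in range(-60,61,10):
        u=(q([x,w,-h])-[180,150])*2.8
        cv2.circle(i,tuple(int(a) for a in u),2,(0,0,255) if w%20==0 else (0,255,255),-1)
    cv2.putText(i,str(h),tuple(int(a) for a in (q([x,0,-h])-[180,150])*2.8),0,.5,(0,255,0))
cv2.imwrite("pics/g1.png",i)
```

```text
(no output)
```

View pics/g1.png

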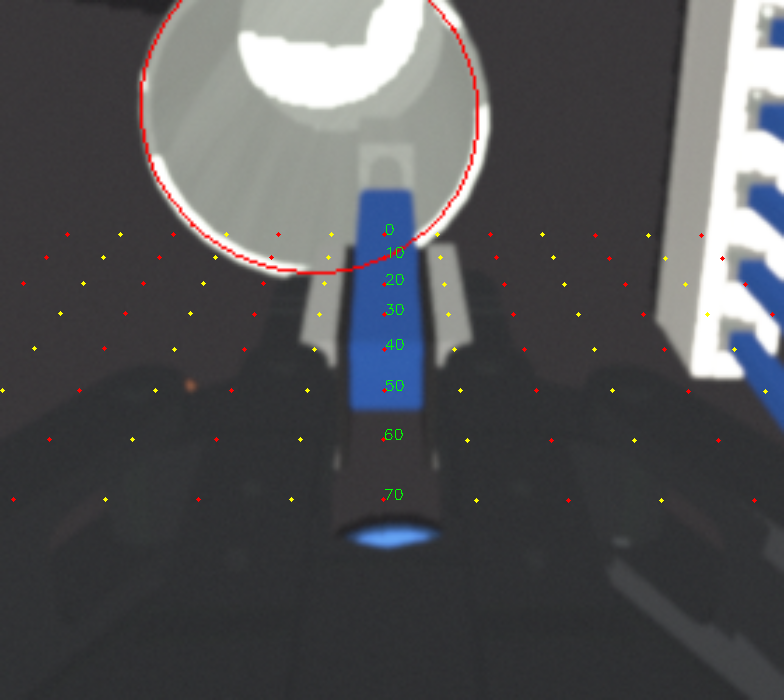

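Run:
```python
from h import *
c=calibration("wrist");T=c["tool_from_camera"];K=c["camera_matrix"]
def q(X):
    y=T[:3,:3].T@(np.array(X,float)-T[:3,3]);y=K@y;return np.round(y[:2]/y[2])
for x in(6.5,-6.5):
  for h in(-100,-74,20,25,30,40,50):print(x,h,q([x,0,-h]),q([x,6.5,-h]))
```

```text
6.5 -100 [317. 191.] [325. 191.]
6.5 -74 [317. 200.] [326. 200.]
6.5 20 [317. 260.] [331. 260.]
6.5 25 [317. 266.] [332. 266.]
6.5 30 [317. 271.] [332. 271.]
6.5 40 [317. 285.] [333. 285.]
6.5 50 [317. 300.] [335. 300.]
-6.5 -100 [317. 205.] [325. 205.]
-6.5 -74 [317. 216.] [326. 216.]
-6.5 20 [317. 284.] [331. 284.]
-6.5 25 [317. 290.] [331. 290.]
-6.5 30 [317. 297.] [332. 297.]
-6.5 40 [317. 312.] [333. 312.]
-6.5 50 [317. 329.] [334. 329.]
```

>>> arm_command(moves=[195,0,0,-2,0,0,0,195,0,0,-5,0,0,0,195,0,0,-10,0,0,0,195,0,0,-15,0,0,0,140,0,0,-19,0,0,0,140,0,0,-19,0,0,0])

```text
time: 6.58
tcp_pos: [474.3, 39.6, 307.4]
eef_rot: [2.141, 2.287, 0.01]
ft_force: [0.5, 0.8, -0.9]
grip_width: 38.5
```

Run:
```python
from h import *
look("pics/w4.png",[444.1,37.2],4,113)
cv2.imwrite("pics/scene4.png",grab_frame("scene")[:,:,::-1])
print(plan([*well(2)*0+well(1),200],RD))
```

```text
6.575 [474.3  39.6 307.4] 38.53512499298724 (array([ 1.000e-02, -6.500e-01,  1.944e+01]), array([ 0.62,  0.12, -0.22]))
(array([ 1.01, 17.74, 10.31]), array([0.09, 0.03, 0.08]))
```

View pics/w4.png

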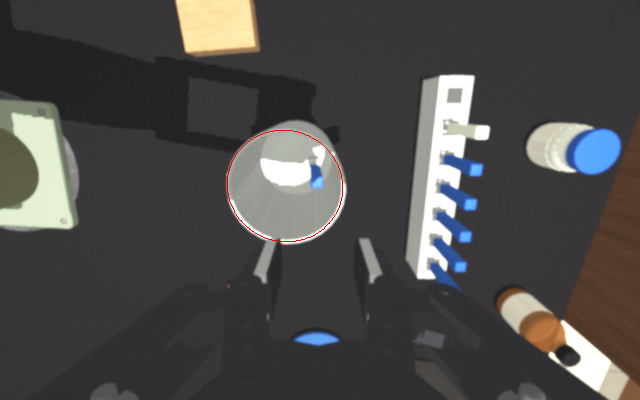

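View pics/scene4.png

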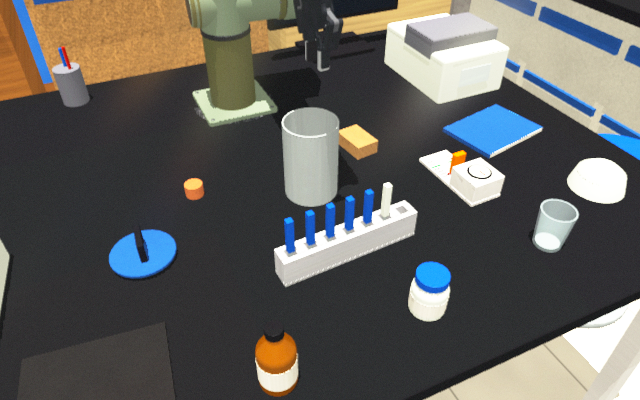

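>>> arm_command(moves=[140,0.5,6,2,0,0,0,140,1,12,6,0,0,0,140,1,17.7,10.3,0,0,0,140,1,17.7,12,0,0,0,140,1,17.7,14,0,0,0,140,1,17.7,18.7,0,0,0,140,1,17.7,18.7,0,0,0,255,1,17.7,18.7,0,0,0,255,1,17.7,18.7,0,0,0,255,1,17.7,18.7,0,0,0,255,1,17.7,18.7,0,0,0])

```text
time: 8.05
tcp_pos: [649.5, 61.3, 118.7]
eef_rot: [2.144, 2.29, 0.006]
ft_force: [0.7, 0.6, 6.0]
grip_width: 11.4
```

>>> arm_command(moves=[255,0,0,-5,0,0,0,255,0,0,-11,0,0,0,255,0,0,-16,0,0,0,255,0,0,-18.5,0,0,0,255,-0.4,-5,-18.5,0,0,0,255,-0.7,-11,-18.5,0,0,0,255,-1.1,-17,-18.5,0,0,0,255,-1.1,-23,-18.5,0,0,0,255,-1.1,-23,-18.5,0,0,0,255,-1.1,-23,-18.5,0,0,0])

```text
time: 9.3
tcp_pos: [420.2, 35.3, 303.2]
eef_rot: [2.142, 2.288, 0.008]
ft_force: [-0.0, 0.5, 0.4]
grip_width: 11.3
```

Run:
```python
from h import *
look("pics/w5.png",[445,36.8],184,133,24)
```

```text
9.3 [420.2  35.3 303.2] 11.268169377932388 (array([ 1.000e-02, -6.000e-02,  1.702e+01]), array([ 0.49,  0.09, -0.23]))
```

View pics/w5.png

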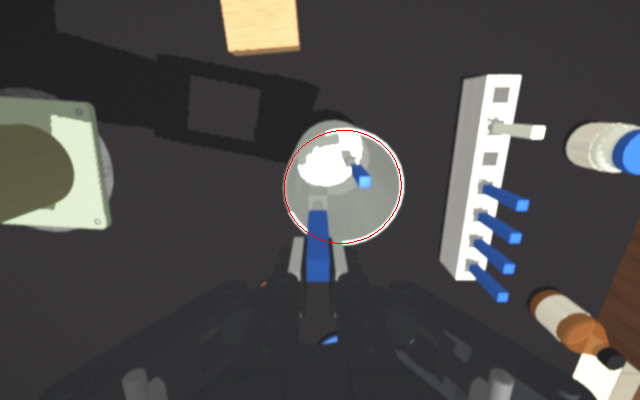

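>>> arm_command(moves=[255,0,0,6,0,0,0,255,0,0,11.5,0,0,0,255,0,0,15.5,0,0,0,255,0,0,17.1,0,0,0,255,0,0,17.1,0,0,0,255,0,0,17.1,0,0,0])

```text
time: 10.1
tcp_pos: [423.6, 35.0, 132.2]
eef_rot: [2.142, 2.289, 0.008]
ft_force: [0.1, -0.2, -0.8]
grip_width: 11.3
```

>>> arm_command(moves=[192,0,0,0,0,0,0,192,0,0,0,0,0,0,192,0,0,0,0,0,0,192,0,0,-4,0,0,0,192,0,0,-10,0,0,0,140,0,0,-16,0,0,0,140,0,0,-17.5,0,0,0,140,0,0,-17.5,0,0,0])

```text
time: 11.1
tcp_pos: [421.9, 35.1, 307.5]
eef_rot: [2.142, 2.288, 0.008]
ft_force: [-0.1, 0.7, -0.1]
grip_width: 38.8
```

Run:
```python
from h import *
look("pics/w6.png",[445,36.8],184,133,24)
print(plan([*well(0),200],RD))
```

```text
11.1 [421.9  35.1 307.5] 38.80534258765003 (array([ 0.03, -0.24, 17.45]), array([ 0.5 ,  0.1 , -0.21]))
(array([-2.87, 22.77, 10.7 ]), array([0.31, 0.06, 0.09]))
```

View pics/w6.png

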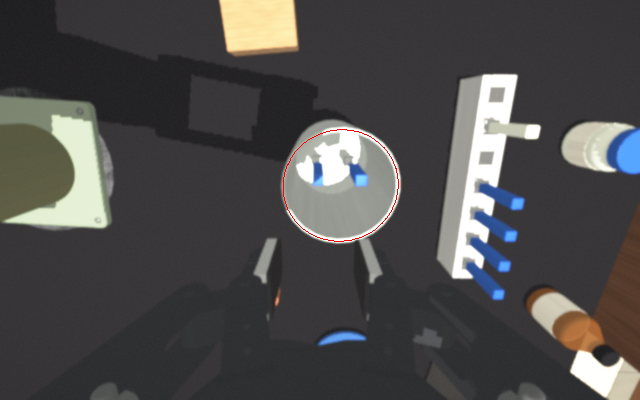

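>>> arm_command(moves=[140,-1,6,2,0.3,0,0,140,-1.9,12,4,0.3,0,0,140,-2.9,18,7,0.3,0,0,140,-2.9,22.8,10.3,0.3,0,0,140,-2.9,22.8,12,0.3,0,0,140,-2.9,22.8,15,0.3,0,0,140,-2.9,22.8,18.8,0.3,0,0,140,-2.9,22.8,18.8,0.3,0,0,255,-2.9,22.8,18.8,0.3,0,0,255,-2.9,22.8,18.8,0.3,0,0,255,-2.9,22.8,18.8,0.3,0,0,255,-2.9,22.8,18.8,0.3,0,0])

```text
time: 12.65
tcp_pos: [652.7, 21.1, 121.1]
eef_rot: [2.144, 2.291, 0.002]
ft_force: [-0.4, -0.0, 6.0]
grip_width: 11.0
```

Run:
```python
from h import *
J=[445,36.8]
print(plan([*well(0),303],yw(64)))
for f in(-56,64,124,244): print(f,plan([*slot(J,f,24),303],yw(f)))
```

```text
(array([  0.03,  -0.13, -18.19]), array([  0.13,   0.19, -60.21]))
-56 (array([  0.83, -19.35, -18.26]), array([ 2.300e-01, -2.000e-02,  5.979e+01]))
64 (array([  4.99, -19.36, -18.26]), array([  0.13,   0.19, -60.21]))
124 (array([  4.98, -21.76, -18.27]), array([ 2.300e-01, -2.000e-02,  5.979e+01]))
244 (array([  0.83, -21.75, -18.27]), array([  0.13,   0.19, -60.21]))
```

>>> arm_command(moves=[255,0,0,-5,0,0,0,255,0,0,-11,0,0,0,255,0,0,-16,0,0,-10,255,0,0,-18.5,0,0,-20,255,1.5,-5,-18.5,0,0,-30,255,3,-11,-18.5,0,0,-40,255,4.5,-16,-18.5,0,0,-50,255,5,-19.4,-18.5,0,0,-60,255,5,-19.4,-18.5,0,0,-60,255,5,-19.4,-18.5,0,0,-60,255,5,-19.4,-18.5,0,0,-60])

```text
time: 14.02
tcp_pos: [456.0, 58.2, 305.4]
eef_rot: [0.713, 3.055, -0.001]
ft_force: [-0.6, -0.3, -0.5]
grip_width: 10.6
```

Run:
```python
from h import *
look("pics/w7.png",[445,36.8],64,133,24)
```

```text
14.025 [456.   58.2 305.4] 10.627377072209713 (array([ 1.200e-01, -1.000e-02,  1.724e+01]), array([ 0.02,  0.23, -0.27]))
```

View pics/w7.png

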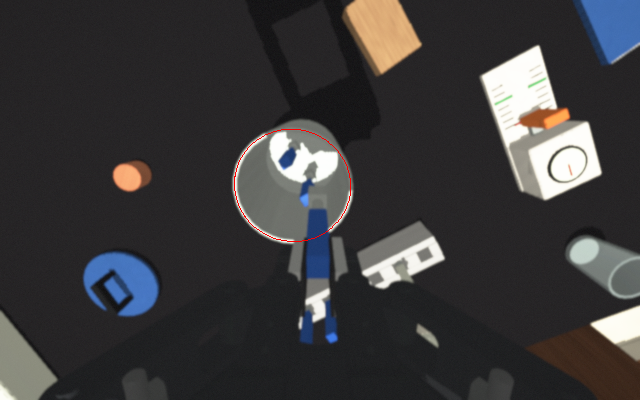

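Run:
```python
from h import *
s=get_state()
i=cv2.imread("pics/w7.png")[:,:,::-1];crop(i,220,110,150,150,5,"pics/w7c.png")
print(P("wrist",305,199,136,s),P("wrist",287,160,136,s))
```

```text
[470.28423437  35.95640577 136.        ] [422.78351587  38.47419123 136.        ]
```

View pics/w7c.png

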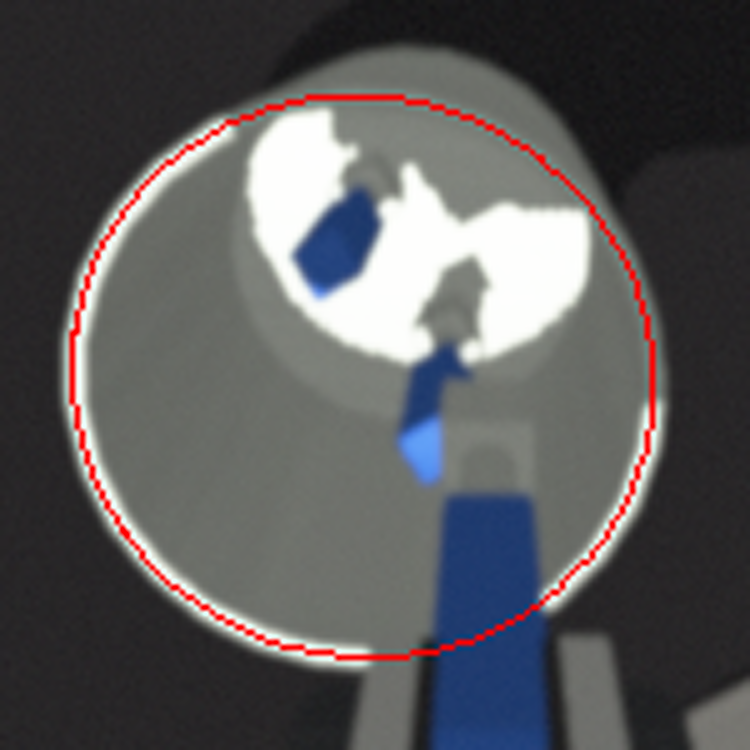

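>>> arm_command(moves=[255,0.1,0,6,0,0,0,255,0.1,0,11.5,0,0,0,255,0.1,0,15.5,0,0,0,255,0.1,0,17.2,0,0,0,255,0.1,0,17.2,0,0,0,192,0.1,0,17.2,0,0,0,192,0.1,0,17.2,0,0,0,192,0.1,0,17.2,0,0,0,192,0.1,0,17.2,0,0,0])

```text
time: 15.2
tcp_pos: [455.9, 58.2, 133.4]
eef_rot: [0.713, 3.055, -0.001]
ft_force: [-0.7, -3.8, 0.9]
grip_width: 21.2
```

>>> arm_command(moves=[192,0,0,-4,0,0,0,192,0,0,-9,0,0,0,140,0,0,-14,0,0,0,140,0,0,-17.5,0,0,0,140,0,0,-17.5,0,0,0])

```text
time: 15.82
tcp_pos: [457.4, 59.1, 312.2]
eef_rot: [0.71, 3.048, 0.003]
ft_force: [-0.4, 0.2, -0.0]
grip_width: 38.9
```

Run:
```python
from h import *
look("pics/w8.png",[445,36.8],64,133,24)
print(plan([*well(-1),200],RD))
```

```text
15.825 [457.4  59.1 312.2] 38.88394731571581 (array([ 0.34, -0.23, 17.91]), array([ 0.27,  0.66, -0.24]))
(array([-21.04,   1.76,  11.11]), array([ 0.35,  0.29, 60.05]))
```

View pics/w8.png

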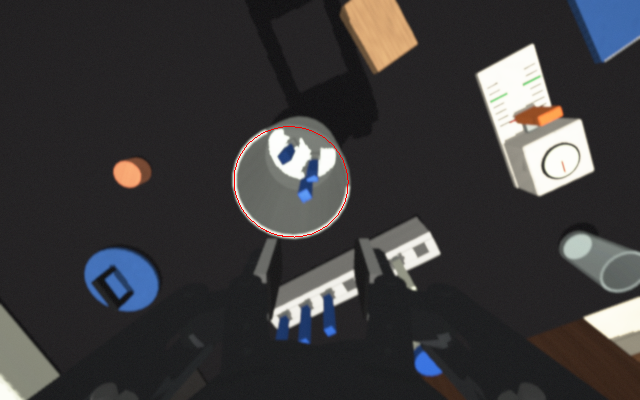

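>>> arm_command(moves=[140,-5,0.4,0,0.3,0.3,10,140,-11,0.8,2,0.3,0.3,20,140,-16,1.3,5,0.3,0.3,30,140,-21,1.8,8,0.3,0.3,40,140,-21,1.8,11,0.3,0.3,50,140,-21,1.8,11,0.3,0.3,60,140,-21,1.8,11,0.3,0.3,60,140,-21,1.8,15.5,0.3,0.3,60,140,-21,1.8,19.4,0.3,0.3,60,140,-21,1.8,19.4,0.3,0.3,60,255,-21,1.8,19.4,0.3,0.3,60,255,-21,1.8,19.4,0.3,0.3,60])

```text
time: 17.38
tcp_pos: [655.6, -18.1, 120.0]
eef_rot: [2.144, 2.291, 0.006]
ft_force: [0.7, 0.3, 0.2]
grip_width: 11.1
```

>>> arm_command(moves=[255,0,0,0,0,0,0,255,0,0,0,0,0,0])

```text
time: 17.62
tcp_pos: [656.4, -18.2, 121.4]
eef_rot: [2.142, 2.29, 0.008]
ft_force: [0.4, 0.7, -0.9]
grip_width: 11.3
```

Run:
```python
from h import *
J=[445,36.8]
print(well(-1))
for f in(-56,124,244): print(f,plan([*slot(J,f,24),303],yw(f)))
```

```text
[653.28129233 -18.31662473]
-56 (array([  4.8 , -19.38, -18.32]), array([ 0.44, -0.18, 59.81]))
124 (array([  8.94, -21.79, -18.34]), array([ 0.44, -0.18, 59.81]))
244 (array([  4.79, -21.78, -18.33]), array([  0.37,   0.29, -60.19]))
```

>>> arm_command(moves=[255,0,0,-5,0,0,0,255,0,0,-11,0,0,0,255,0,0,-16,0.4,0.3,-10,255,0,0,-18.5,0.4,0.3,-20,255,1.2,-5,-18.5,0.4,0.3,-30,255,2.5,-11,-18.5,0.4,0.3,-40,255,3.7,-17,-18.5,0.4,0.3,-50,255,4.8,-21.8,-18.5,0.4,0.3,-60,255,4.8,-21.8,-18.5,0.4,0.3,-60,255,4.8,-21.8,-18.5,0.4,0.3,-60,255,4.8,-21.8,-18.5,0.4,0.3,-60])

```text
time: 19.0
tcp_pos: [435.6, 15.0, 305.1]
eef_rot: [0.713, 3.059, -0.0]
ft_force: [-0.0, -0.1, -0.0]
grip_width: 11.5
```

Run:
```python
from h import *
look("pics/w9.png",[445,36.8],244,133,24)
```

```text
19.0 [435.6  15.  305.1] 11.538711995934204 (array([ 0.12, -0.03, 17.21]), array([ 0.  ,  0.04, -0.24]))
```

View pics/w9.png

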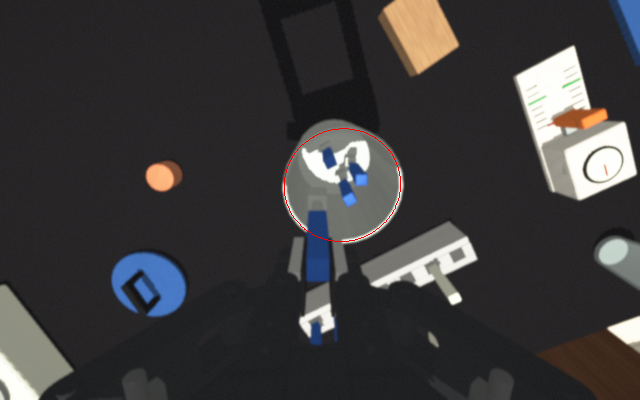

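>>> arm_command(moves=[255,0.1,0,6,0,0,0,255,0.1,0,11.5,0,0,0,255,0.1,0,15.5,0,0,0,255,0.1,0,17.2,0,0,0,255,0.1,0,17.2,0,0,0,192,0.1,0,17.2,0,0,0,192,0.1,0,17.2,0,0,0,192,0.1,0,17.2,0,0,0,192,0.1,0,17.2,0,0,0])

```text
time: 20.18
tcp_pos: [438.0, 14.8, 134.8]
eef_rot: [0.713, 3.055, 0.0]
ft_force: [1.4, 0.0, 6.7]
grip_width: 20.9
```

>>> arm_command(moves=[192,0,0,-4,0,0,0,192,0,0,-9,0,0,0,140,0,0,-14,0,0,0,140,0,0,-17.5,0,0,0,140,0,0,-17.5,0,0,0])

```text
time: 20.8
tcp_pos: [440.2, 14.4, 313.6]
eef_rot: [0.712, 3.047, 0.001]
ft_force: [-0.4, -0.1, -0.4]
grip_width: 38.7
```

Run:
```python
from h import *
look("pics/w10.png",[445,36.8],64,133,24)
print(plan([*well(-2),200],RD))
```

```text
20.8 [440.2  14.4 313.6] 38.69861140008158 (array([ 0.8 ,  4.56, 18.07]), array([ 0.21,  0.71, -0.29]))
(array([-22.61,   3.06,  11.3 ]), array([ 0.35,  0.33, 60.01]))
```

View pics/w10.png

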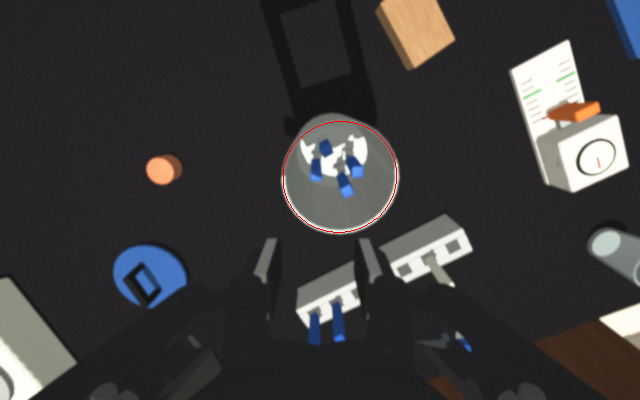

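>>> arm_command(moves=[140,-5,0.7,0,0.3,0.3,10,140,-11,1.4,2,0.3,0.3,20,140,-16,2,5,0.3,0.3,30,140,-22.6,3.1,8,0.3,0.3,40,140,-22.6,3.1,11,0.3,0.3,50,140,-22.6,3.1,11,0.3,0.3,60,140,-22.6,3.1,11,0.3,0.3,60,140,-22.6,3.1,15.5,0.3,0.3,60,140,-22.6,3.1,19.5,0.3,0.3,60,140,-22.6,3.1,19.5,0.3,0.3,60,255,-22.6,3.1,19.5,0.3,0.3,60,255,-22.6,3.1,19.5,0.3,0.3,60])

```text
time: 22.35
tcp_pos: [658.5, -58.4, 120.9]
eef_rot: [2.144, 2.289, 0.005]
ft_force: [0.7, -0.1, -0.6]
grip_width: 11.1
```

>>> arm_command(moves=[255,0,0,0,0,0,0,255,0,0,0,0,0,0])

```text
time: 22.6
tcp_pos: [659.3, -58.5, 122.4]
eef_rot: [2.142, 2.288, 0.007]
ft_force: [0.3, -0.5, -1.2]
grip_width: 11.1
```

Run:
```python
from h import *
J=[445,36.8]
print(well(-2))
for f in(-56,124): print(f,plan([*slot(J,f,24),303],yw(f)))
```

```text
[655.86258466 -58.23324946]
-56 (array([  8.8 , -19.4 , -18.24]), array([ 0.49, -0.13, 59.76]))
124 (array([ 12.95, -21.82, -18.27]), array([ 0.49, -0.13, 59.76]))
```

>>> arm_command(moves=[255,0,0,-5,0,0,0,255,0,0,-11,0,0,0,255,0,0,-16,0.4,-0.1,10,255,0,0,-18.5,0.4,-0.1,20,255,2.2,-5,-18.5,0.4,-0.1,30,255,4.4,-10,-18.5,0.4,-0.1,40,255,6.6,-15,-18.5,0.4,-0.1,50,255,8.8,-19.4,-18.5,0.4,-0.1,60,255,8.8,-19.4,-18.5,0.4,-0.1,60,255,8.8,-19.4,-18.5,0.4,-0.1,60,255,8.8,-19.4,-18.5,0.4,-0.1,60])

```text
time: 23.98
tcp_pos: [459.6, 16.4, 306.0]
eef_rot: [3.005, 0.912, 0.004]
ft_force: [-0.5, -0.7, -0.9]
grip_width: 10.9
```

Run:
```python
from h import *
look("pics/w11.png",[445,36.8],-56,134,24)
```

```text
23.975 [459.6  16.4 306. ] 10.89135103534841 (array([-0.1 , -0.14, 17.2 ]), array([ 0.11, -0.11, -0.24]))
```

View pics/w11.png

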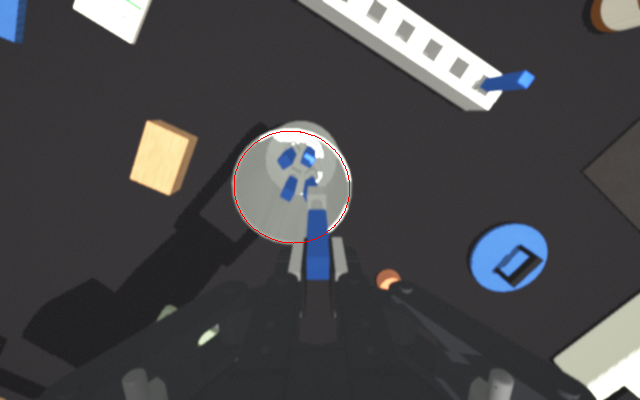

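Run:
```python
from h import *
s=get_state()
i=cv2.imread("pics/w11.png")[:,:,::-1].copy();
crop(i,220,110,150,150,5,"pics/w11c.png")
```

```text
(no output)
```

View pics/w11c.png

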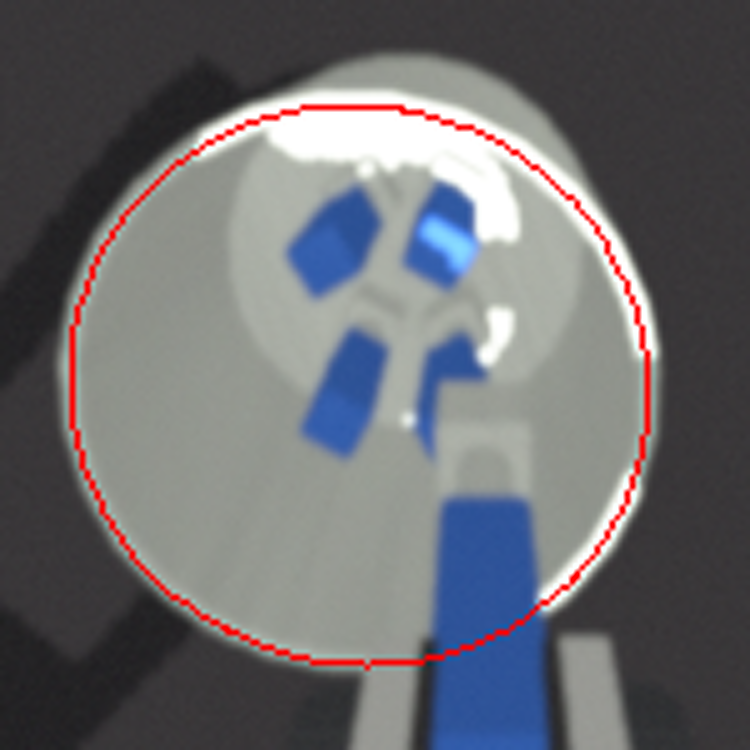

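Run:
```python
from h import *
s=get_state();J=np.array([445,36.8])
for u,v in((322,268),(440,255),(340,430),(437,430)):
    p=P("wrist",220+u/5,110+v/5,136,s)[:2];d=p-J;print(p,d,np.degrees(np.arctan2(d[1],d[0])))
for f in (-56,124):print(slot(J,f,24))
```

```text
[454.47622559  55.79570978] [ 9.47622559 18.99570978] 63.487164053113446
[470.96218794  36.23266174] [25.96218794 -0.56733826] -1.2518557861192867
[425.81012706  33.21669356] [-19.18987294  -3.58330644] -169.42302355221872
[437.81276094  15.28185013] [ -7.18723906 -21.51814987] -108.46974341115568
[458.42062968  16.90309826]
[431.57937032  56.69690174]
```

>>> arm_command(moves=[255,0,-0.1,6,0,0,0,255,0,-0.1,11.5,0,0,0,255,0,-0.1,15.5,0,0,0,255,0,-0.1,17.1,0,0,0,255,0,-0.1,17.1,0,0,0,192,0,-0.1,17.1,0,0,0,192,0,-0.1,17.1,0,0,0,192,0,-0.1,17.1,0,0,0,192,0,-0.1,17.1,0,0,0])

```text
time: 25.15
tcp_pos: [459.6, 17.1, 135.2]
eef_rot: [3.005, 0.912, 0.004]
ft_force: [-0.0, -0.0, 0.6]
grip_width: 20.9
```

>>> arm_command(moves=[192,0,0,-4,0,0,0,192,0,0,-9,0,0,0,140,0,0,-14,0,0,0,140,0,0,-17.5,0,0,0,140,0,0,-17.5,0,0,0])

```text
time: 25.78
tcp_pos: [461.0, 17.0, 314.1]
eef_rot: [3.002, 0.911, 0.016]
ft_force: [-0.9, -0.6, -0.2]
grip_width: 38.7
```

Run:
```python
from h import *
look("pics/w12.png",[445,36.8],64,133,24)
print(plan([*well(-3),200],RD))
```

```text
25.775 [461.   17.  314.1] 38.734235502000615 (array([ 1.69, -3.88, 18.09]), array([   0.76,    0.17, -120.24]))
(array([10.07, 20.58, 11.28]), array([  0.36,  -0.12, -59.95]))
```

View pics/w12.png

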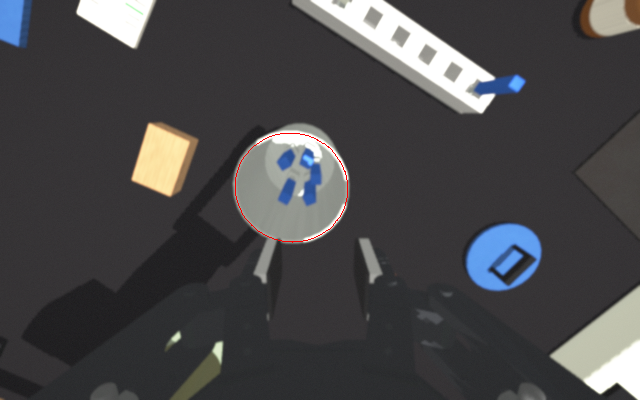

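>>> arm_command(moves=[140,2.4,5,0,0.3,-0.1,-10,140,4.8,10,2,0.3,-0.1,-20,140,7.3,15,5,0.3,-0.1,-30,140,10.1,20.6,8,0.3,-0.1,-40,140,10.1,20.6,11,0.3,-0.1,-50,140,10.1,20.6,11,0.3,-0.1,-60,140,10.1,20.6,11,0.3,-0.1,-60,140,10.1,20.6,15.5,0.3,-0.1,-60,140,10.1,20.6,19.5,0.3,-0.1,-60,140,10.1,20.6,19.5,0.3,-0.1,-60,255,10.1,20.6,19.5,0.3,-0.1,-60,255,10.1,20.6,19.5,0.3,-0.1,-60])

```text
time: 27.32
tcp_pos: [661.2, -98.6, 120.9]
eef_rot: [2.144, 2.288, 0.005]
ft_force: [0.5, 0.1, -0.7]
grip_width: 11.0
```

>>> arm_command(moves=[255,0,0,0,0,0,0,255,0,0,0,0,0,0])

```text
time: 27.58
tcp_pos: [662.0, -98.8, 122.3]
eef_rot: [2.143, 2.287, 0.006]
ft_force: [0.2, 0.5, -0.1]
grip_width: 11.2
```

Run:
```python
from h import *
J=[445,36.8]
print(well(-3))
for f in(124,): print(f,plan([*slot(J,f,24),303],yw(f)))
```

```text
[658.44387699 -98.14987419]
124 (array([ 16.96, -21.84, -18.29]), array([ 0.5 , -0.09, 59.72]))
```

>>> arm_command(moves=[255,0,0,-5,0,0,0,255,0,0,-11,0,0,0,255,0,0,-16,0.4,-0.1,10,255,0,0,-18.5,0.4,-0.1,20,255,3.5,-4.5,-18.5,0.4,-0.1,30,255,7,-9,-18.5,0.4,-0.1,40,255,10.5,-13.5,-18.5,0.4,-0.1,50,255,14,-18,-18.5,0.4,-0.1,60,255,17,-21.8,-18.5,0.4,-0.1,60,255,17,-21.8,-18.5,0.4,-0.1,60,255,17,-21.8,-18.5,0.4,-0.1,60])

```text
time: 28.95
tcp_pos: [432.6, 56.9, 305.8]
eef_rot: [3.004, 0.911, 0.005]
ft_force: [-0.1, -0.7, -0.3]
grip_width: 11.3
```

Run:
```python
from h import *
look("pics/w13.png",[445,36.8],124,134,24)
i=cv2.imread("pics/w13.png")[:,:,::-1].copy();
crop(i,250,110,180,150,4.4,"pics/w13c.png")
```

```text
28.95 [432.6  56.9 305.8] 11.267204488808446 (array([-0.13, -0.09, 17.18]), array([ 0.18, -0.13, -0.27]))
```

View pics/w13c.png

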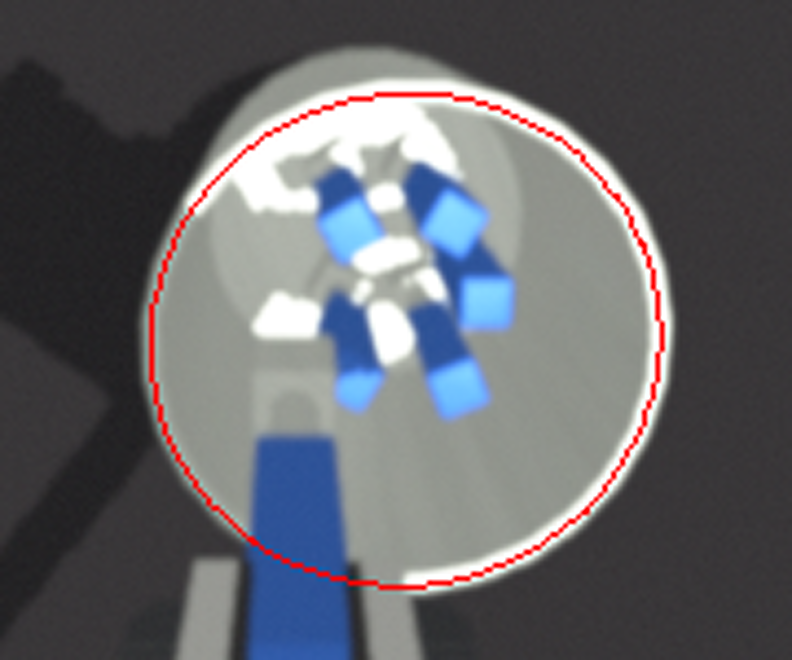

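View pics/w13.png

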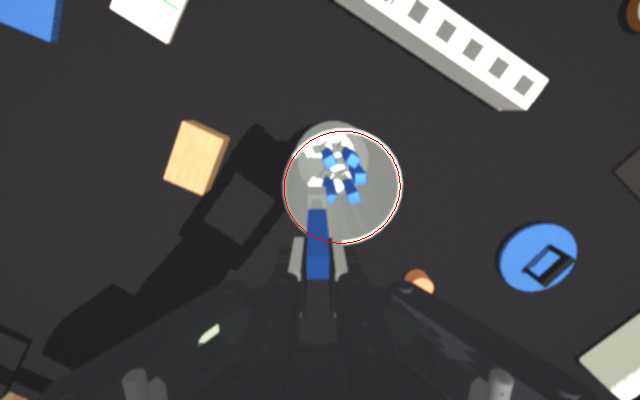

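Run:
```python
from h import *
s=get_state();J=np.array([445,36.8])
T=slot(J,124,24)
for u,v in((352,230),(456,222),(487,302),(357,390),(459,388)):
    p=P("wrist",250+u/4.4,110+v/4.4,136,s)[:2];d=p-J;print(p,d,np.degrees(np.arctan2(d[1],d[0])),np.linalg.norm(p-T))
```

```text
[456.49548294  55.90080236] [11.49548294 19.10080236] 58.95910557462357 24.928827536018137
[472.19638619  35.9202239 ] [27.19638619 -0.8797761 ] -1.852815473223078 45.62249796007419
[460.24741001  17.81574263] [ 15.24741001 -18.98425737] -51.22993718209981 48.307360039294394
[423.49467698  31.72081973] [-21.50532302  -5.07918027] -166.71126101333294 26.251989234931546
[438.27350015  10.52105999] [ -6.72649985 -26.27894001] -104.35747696866767 46.65854407884557
```

Space is free (nearest neighbours 25 mm off). Descend and release.

>>> arm_command(moves=[255,-0.1,-0.1,6,0,0,0,255,-0.1,-0.1,11.5,0,0,0,255,-0.1,-0.1,15.5,0,0,0,255,-0.1,-0.1,17.1,0,0,0,255,-0.1,-0.1,17.1,0,0,0,192,-0.1,-0.1,17.1,0,0,0,192,-0.1,-0.1,17.1,0,0,0,192,-0.1,-0.1,17.1,0,0,0,192,-0.1,-0.1,17.1,0,0,0])

```text
time: 30.12
tcp_pos: [432.4, 56.5, 134.9]
eef_rot: [3.004, 0.91, 0.006]
ft_force: [0.7, 0.5, 3.4]
grip_width: 21.1
```

>>> arm_command(moves=[192,0,0,-4,0,0,0,192,0,0,-9,0,0,0,140,0,0,-14,0,0,0,140,0,0,-17.5,0,0,0,140,0,0,-17.5,0,0,0])

```text
time: 30.75
tcp_pos: [433.2, 56.8, 312.9]
eef_rot: [3.002, 0.909, 0.015]
ft_force: [0.8, -0.1, -0.5]
grip_width: 38.5
```

Run:
```python
from h import *
look("pics/w14.png",[445,36.8],64,133,24)
i=cv2.imread("pics/w14.png")[:,:,::-1].copy();
crop(i,250,110,180,150,4.4,"pics/w14c.png")
```

```text
30.75 [433.2  56.8 312.9] 38.50079854680344 (array([ 1.81,  0.98, 18.01]), array([   0.7 ,    0.18, -120.31]))
```

View pics/w14c.png

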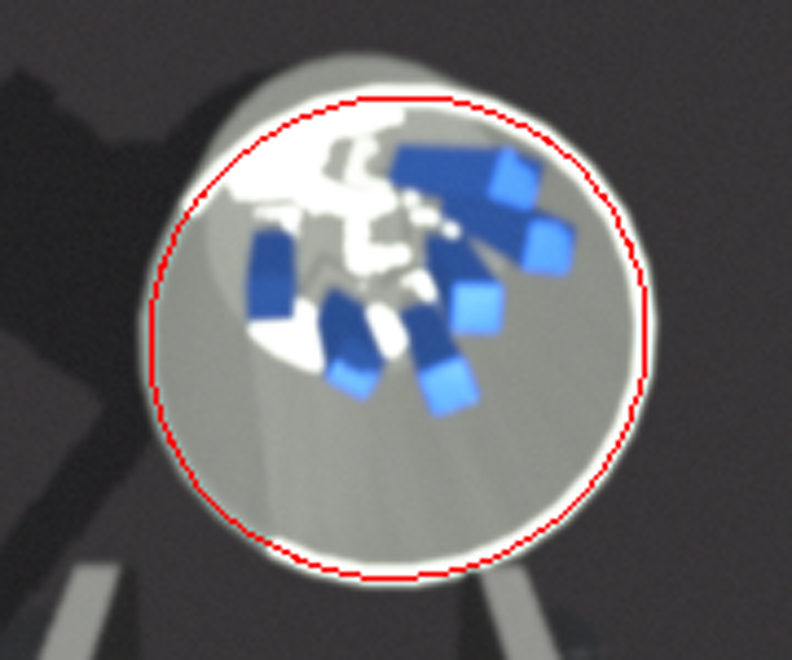

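Run:
```python
from h import *
s=get_state();J=np.array([445,36.8])
for u,v in((515,178),(549,248),(478,307),(449,390),(352,378),(271,308)):
    p=P("wrist",250+u/4.4,110+v/4.4,134,s)[:2];d=p-J;print(p,d,np.linalg.norm(d))
cv2.imwrite("pics/top14.png",grab_frame("top")[:,:,::-1]);cv2.imwrite("pics/scene14.png",grab_frame("scene")[:,:,::-1])
```

```text
[488.18485253  28.97029992] [43.18485253 -7.82970008] 43.88890169037943
[478.85622412  11.44829302] [ 33.85622412 -25.35170698] 42.296015868230576
[456.69515474  17.33127109] [ 11.69515474 -19.46872891] 22.711407920051602
[434.68772469  10.59316959] [-10.31227531 -26.20683041] 28.162758785551794
[423.42132949  33.34053316] [-21.57867051  -3.45946684] 21.854220003388694
[427.29323876  60.95481079] [-17.70676124  24.15481079] 29.949695790184418
```

View pics/top14.png

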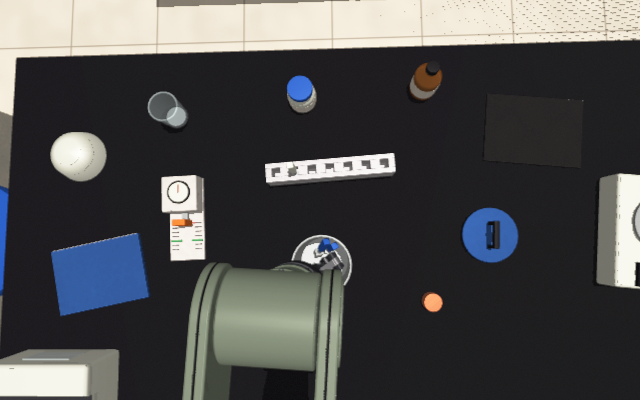

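View pics/scene14.png

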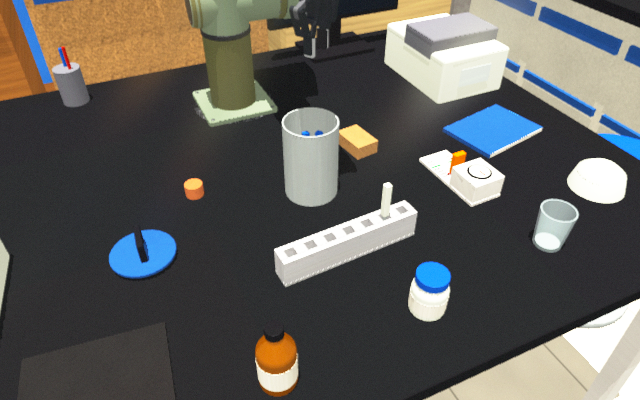

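Run:
```python
from h import *
print(plan([498,-334,200],np.radians(-2.8)))
```

```text
(array([-16.07,  36.25,  10.86]), array([ 8.000e-02, -2.000e-02,  3.649e+01]))
```

>>> arm_command(moves=[120,-2.5,5.5,0,0,0,8,120,-5,11,1,0,0,16,120,-7.5,16.5,3,0,0,24,120,-10,22,5,0,0,30,120,-12.5,28,7,0,0,36.5,120,-16.1,36.3,10.9,0,0,36.5,120,-16.1,36.3,10.9,0,0,36.5,120,-16.1,36.3,10.9,0,0,36.5,120,-16.1,36.3,10.9,0,0,36.5])

```text
time: 32.02
tcp_pos: [497.1, -333.3, 197.9]
eef_rot: [-3.139, 0.077, 0.003]
ft_force: [0.4, -0.6, 0.2]
grip_width: 45.5
```

```bash
cat > lid.py <<'E'
from h import *
import sys
def over(i,s,L,ang,z0,f):
    c,sn=np.cos(ang),np.sin(ang)
    a=np.linspace(0,2*np.pi,60)
    def pl(pts):
        q=np.array([px("wrist",p,s) for p in pts]);cv2.polylines(i,[np.round(q*8).astype(np.int32)],True,(255,0,0),1,shift=3)
    pl([[L[0]+62*np.cos(t),L[1]+62*np.sin(t),z0+13] for t in a])
    pl([[L[0]+u*c-v*sn,L[1]+u*sn+v*c,z0+57] for u,v in((-30,-6),(30,-6),(30,6),(-30,6))])
    cv2.imwrite(f,i[:,:,::-1])
E
python3 - <<'E'
from lid import *
s=get_state();i=grab_frame("wrist").copy();cv2.imwrite("pics/w15raw.png",i[:,:,::-1])
print(s["tcp_pos"],np.degrees(yaw()))
over(i,s,[498,-335],np.radians(-2.8),0,"pics/w15.png")
crop(cv2.imread("pics/w15.png")[:,:,::-1],200,100,240,180,3.3,"pics/w15c.png")
E
```

```text
[ 497.1397549  -333.33882538  197.86205377] -2.7697335458467185
```

View pics/w15c.png

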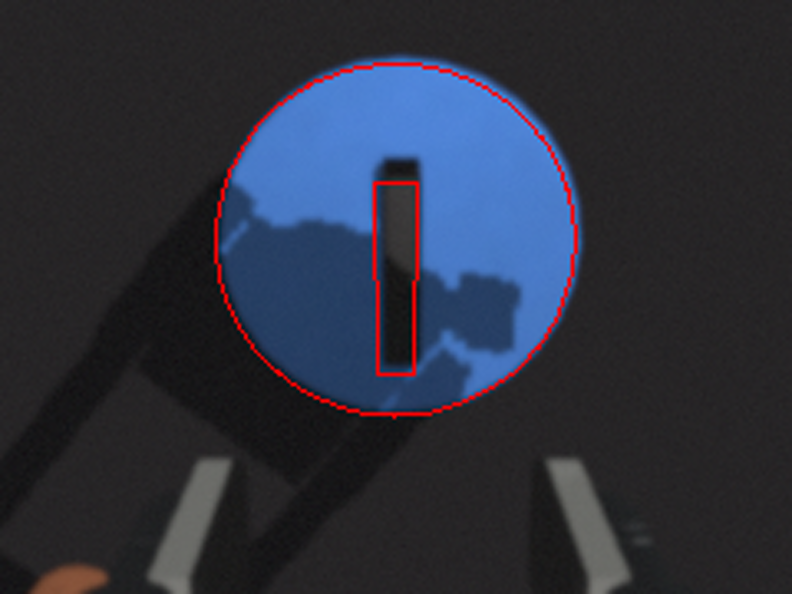

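Run:
```python
from h import *
print(plan([499,-335.6,30],np.radians(-2.8)))
```

```text
(array([ 0.16,  0.24, 16.89]), array([-0.02,  0.03,  0.03]))
```

>>> arm_command(moves=[120,0.2,0.2,5.5,0,0,0,120,0.2,0.2,11,0,0,0,120,0.2,0.2,15,0,0,0,120,0.2,0.2,16.9,0,0,0,120,0.2,0.2,16.9,0,0,0,255,0.2,0.2,16.9,0,0,0,255,0.2,0.2,16.9,0,0,0,255,0.2,0.2,16.9,0,0,0,255,0.2,0.2,16.9,0,0,0], newtons=80)

```text
time: 33.2
tcp_pos: [501.1, -336.7, 32.4]
eef_rot: [3.138, -0.076, 0.005]
ft_force: [0.0, 0.2, 6.8]
grip_width: 10.6
```

>>> arm_command(moves=[255,0,0,-3,0,0,0,255,0,0,-8,0,0,0,255,0,0,-13,0,0,0,255,0,0,-18,0,0,0,255,0,0,-22.5,0,0,0,255,0,0,-22.5,0,0,0,255,0,0,-22.5,0,0,0])

```text
time: 34.08
tcp_pos: [499.6, -335.4, 256.1]
eef_rot: [3.14, -0.076, 0.002]
ft_force: [0.2, -0.4, -2.3]
grip_width: 10.1
```

Run:
```python
from lid import *
s=get_state();i=grab_frame("wrist").copy()
print(s["tcp_pos"],np.degrees(yaw()),s["grip_width"])
over(i,s,s["tcp_pos"],yaw(),s["tcp_pos"][2]-32,"pics/w16.png")
cv2.imwrite("pics/scene16.png",grab_frame("scene")[:,:,::-1])
t=grab_frame("top");cv2.imwrite("pics/top16.png",t[:,:,::-1]);crop(t,270,200,110,110,6,"pics/top16c.png")
```

```text
[ 499.64420012 -335.43829397  256.09588179] -2.783067552066321 10.111075024583464
```

View pics/w16.png

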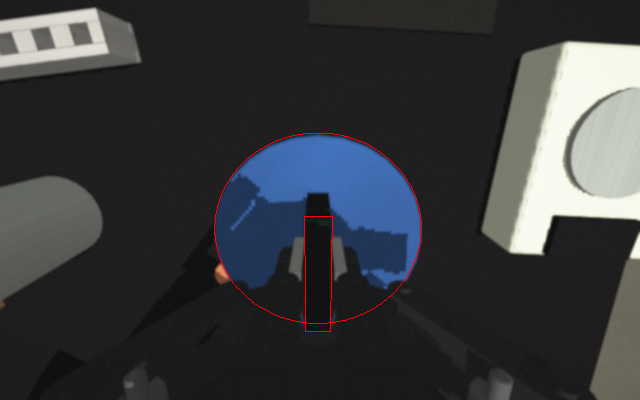

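View pics/top16c.png

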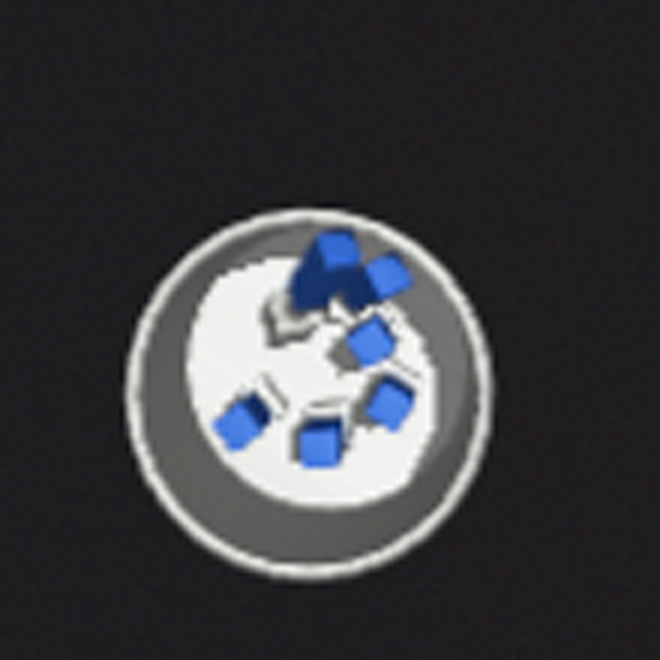

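View pics/scene16.png

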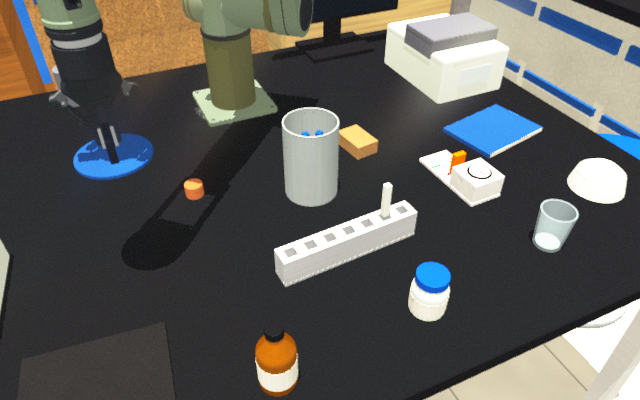

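Run:
```python
from h import *
print(P("top",270+309.5/6-.5,200+394.5/6-.5,175))
print(plan([444.8,37,256],np.radians(-2.8)))
```

```text
[443.96064218  37.35207851 175.        ]
(array([ -7.24, -36.9 ,  -0.11]), array([-0.05,  0.05,  0.02]))
```

>>> arm_command(moves=[255,-0.8,-4,-0.5,0,0,0,255,-2,-10,-0.5,0,0,0,255,-3,-16,-0.5,0,0,0,255,-4,-22,-0.5,0,0,0,255,-5.5,-28,-0.5,0,0,0,255,-6.7,-33,-0.5,0,0,0,255,-7.2,-36.9,-0.5,0,0,0,255,-7.2,-36.9,-0.5,0,0,0,255,-7.2,-36.9,-0.5,0,0,0,255,-7.2,-36.9,-0.5,0,0,0])

```text
time: 35.48
tcp_pos: [445.2, 36.0, 259.4]
eef_rot: [-3.14, 0.079, 0.003]
ft_force: [0.2, -1.1, -1.8]
grip_width: 10.6
```

Run:
```python
from lid import *
s=get_state();i=grab_frame("wrist").copy()
print(s["tcp_pos"],np.degrees(yaw()),s["grip_width"],plan([444.8,37,205],np.radians(-2.8),s))
over(i,s,s["tcp_pos"],yaw(),s["tcp_pos"][2]-32,"pics/w17.png")
cv2.imwrite("pics/scene17.png",grab_frame("scene")[:,:,::-1])
```

```text
[445.17540189  36.04623941 259.36000778] -2.8878816675244865 10.569268056492751 (array([-0.03, -0.09,  5.44]), array([-0.03,  0.11, -0.07]))
```

View pics/w17.png

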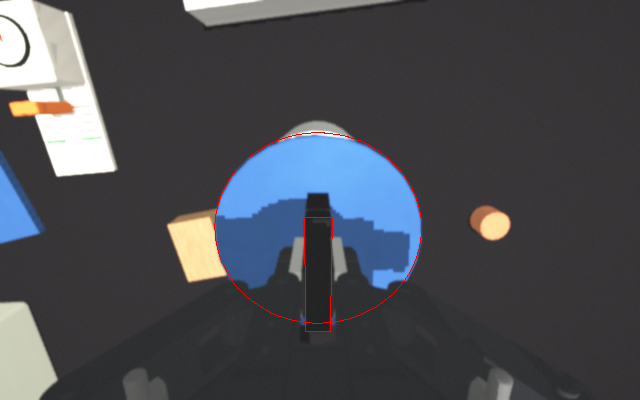

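View pics/scene17.png

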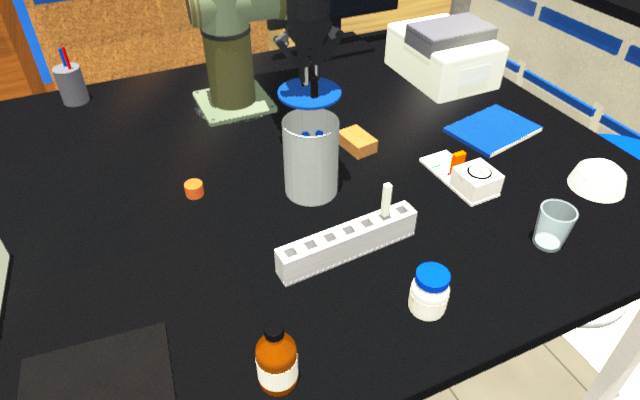

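>>> arm_command(moves=[255,0,-0.1,3,0,0,0,255,0,-0.1,4.5,0,0,0,255,0,-0.1,5.3,0,0,0,255,0,-0.1,5.7,0,0,0,255,0,-0.1,5.9,0,0,0,255,0,-0.1,5.9,0,0,0])

```text
time: 36.33
tcp_pos: [445.6, 37.1, 201.1]
eef_rot: [-3.14, 0.079, 0.001]
ft_force: [-0.1, 0.1, -2.5]
grip_width: 10.9
```

>>> arm_command(moves=[255,0,0,0.15,0,0,0,255,0,0,0.25,0,0,0,255,0,0,0.25,0,0,0])

```text
time: 36.7
tcp_pos: [445.9, 37.1, 199.4]
eef_rot: [-3.14, 0.079, -0.001]
ft_force: [-1.9, 0.7, 4.4]
grip_width: 10.9
```

Contact. Open and take a look before raising.

>>> arm_command(moves=[120,0,0,0,0,0,0,120,0,0,0,0,0,0,120,0,0,0,0,0,0,120,0,0,-3,0,0,0,120,0,0,-8,0,0,0,120,0,0,-12,0,0,0,120,0,0,-12,0,0,0])

```text
time: 37.58
tcp_pos: [448.2, 36.8, 323.5]
eef_rot: [3.14, -0.079, 0.014]
ft_force: [0.5, 0.8, -0.2]
grip_width: 45.5
```

Run:
```python
from lid import *
s=get_state();i=grab_frame("wrist").copy()
print(s["tcp_pos"],s["ft_force"])
over(i,s,[445,37],yaw(),167,"pics/w18.png")
S=grab_frame("scene");crop(S,250,60,130,160,4,"pics/scene18c.png")
# timer approach
print(s["qpos"])
```

```text
[448.18411704  36.77141136 323.53886494] [ 0.51562567  0.81134588 -0.23109939]
[-1.11486694e-01 -1.34853671e-01  1.70553655e+00  6.52711745e-04
  1.56181912e+00  1.50945966e+00]
```

View pics/w18.png

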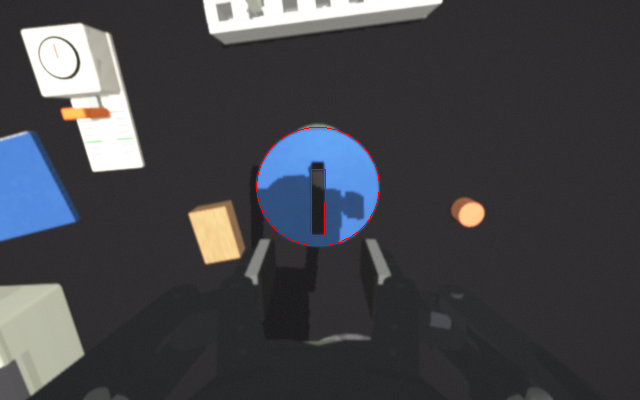

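View pics/scene18c.png

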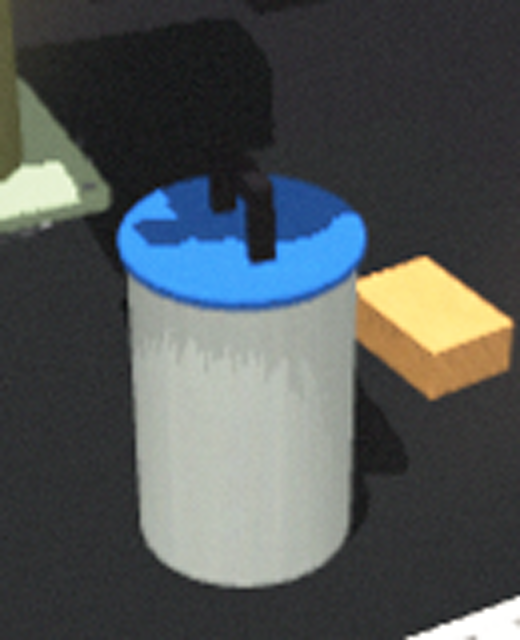

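Run:
```python
from h import *
print(np.degrees(yaw()),plan([520,357,220],np.radians(90)))
```

```text
-2.873074889913002 (array([  5.8 , -32.32,   9.94]), array([-0.000e+00, -5.000e-02, -9.287e+01]))
```

>>> arm_command(moves=[100,1,-5,0,0,0,-10,100,2,-11,0,0,0,-20,100,3,-17,0,0,0,-30,100,4,-23,2,0,0,-40,100,5,-29,5,0,0,-50,100,5.8,-32.3,8,0,0,-60,100,5.8,-32.3,9.9,0,0,-70,100,5.8,-32.3,9.9,0,0,-80,100,5.8,-32.3,9.9,0,0,-90,100,5.8,-32.3,9.9,0,0,-93,100,5.8,-32.3,9.9,0,0,-93])

```text
time: 39.05
tcp_pos: [518.7, 356.1, 217.8]
eef_rot: [-2.219, -2.222, 0.005]
ft_force: [-0.1, 0.1, -0.2]
grip_width: 52.0
```

Run:
```python
from h import *
s=get_state();print(s["tcp_pos"],np.degrees(yaw()),plan([533.5,357,200],np.radians(181.7)))
```

```text
[518.70305077 356.11851207 217.78170965] 90.08762241902832 (array([0.09, 1.49, 1.77]), array([ -0.22,  -0.1 , -91.61]))
```

>>> arm_command(moves=[100,0.1,1.5,1.8,-0.1,-0.1,-10,100,0.1,1.5,1.8,-0.1,-0.1,-20,100,0.1,1.5,1.8,-0.1,-0.1,-30,100,0.1,1.5,1.8,-0.1,-0.1,-40,100,0.1,1.5,1.8,-0.1,-0.1,-50,100,0.1,1.5,1.8,-0.1,-0.1,-60,100,0.1,1.5,1.8,-0.1,-0.1,-70,100,0.1,1.5,1.8,-0.1,-0.1,-80,100,0.1,1.5,1.8,-0.1,-0.1,-90,100,0.1,1.5,1.8,-0.1,-0.1,-91.6,100,0.1,1.5,1.8,-0.1,-0.1,-91.6])

```text
time: 40.42
tcp_pos: [533.3, 356.9, 199.0]
eef_rot: [0.042, -3.139, 0.003]
ft_force: [-0.6, -0.4, 0.0]
grip_width: 52.0
```

Run:
```python
from h import *
s=get_state();print(s["tcp_pos"],np.degrees(yaw()),s["qpos"])
i=grab_frame("wrist").copy();cv2.imwrite("pics/w19.png",i[:,:,::-1])
crop(i,240,80,180,140,4.4,"pics/w19c.png")
```

```text
[533.25732802 356.89527367 198.9912796 ] -178.45497726304774 [ 4.55401756e-01  3.73117869e-01  1.39751847e+00 -6.99730537e-04
  1.37397238e+00 -1.14222474e+00]
```

View pics/w19.png

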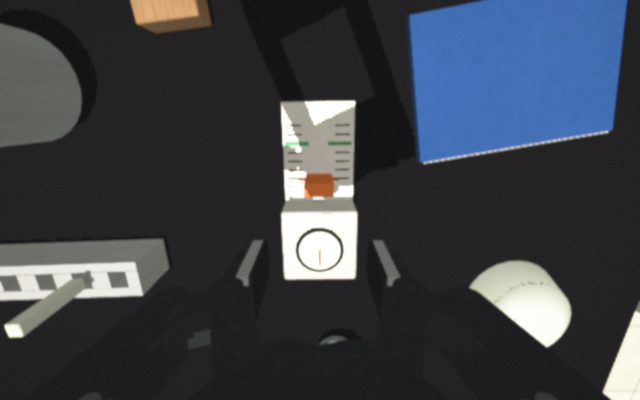

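View pics/w19c.png

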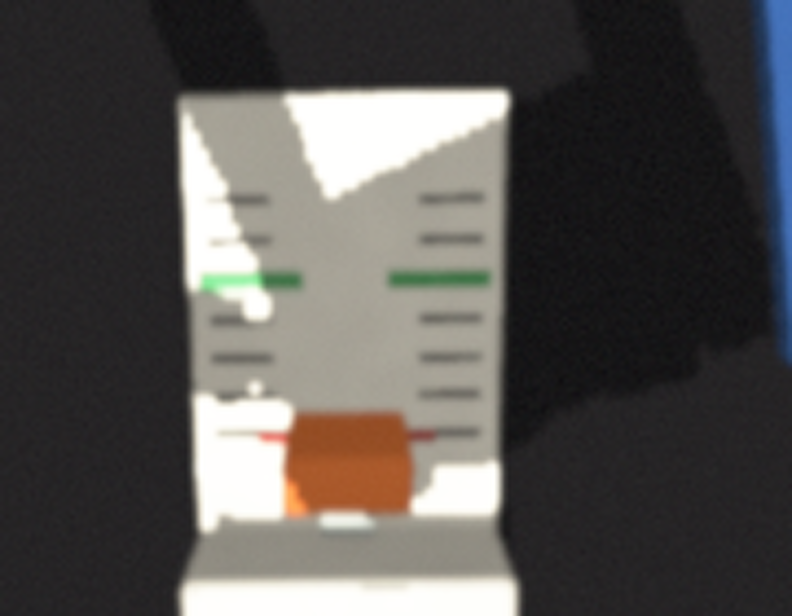

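Run:
```python
from h import *
s=get_state()
f=lambda u,v,z:P("wrist",240+(u+.5)/4.4-.5,80+(v+.5)/4.4-.5,z,s)
print("tab",f(348,486,62),"ptr",f(273,436,8),f(423,435,8),"green",f(250,281,8),f(440,279,8),"base",f(180,95,8),f(510,92,8),f(503,460,8))
print(plan([533.5,356.5,31],np.radians(181.6)))
```

```text
tab [536.01941998 358.29291254  62.        ] ptr [537.60071992 338.55999136   8.        ] [536.19137112 378.32788476   8.        ] green [497.08013549 332.15423896   8.        ] [495.19156954 380.78803491   8.        ] base [452.27480206 314.59207648   8.        ] [449.28637318 395.71550262   8.        ] [542.4047853  399.97099276   8.        ]
(array([-0.05, -0.02, 16.82]), array([-0.1 , -0.12, -0.04]))
```

>>> arm_command(moves=[100,-0.3,0.1,6,0,0,-0.5,100,-0.3,0.1,11.5,0,0,-0.5,100,-0.3,0.1,15.5,0,0,-0.5,100,-0.3,0.1,16.8,0,0,-0.5,100,-0.3,0.1,16.8,0,0,-0.5,255,-0.3,0.1,16.8,0,0,-0.5,255,-0.3,0.1,16.8,0,0,-0.5,255,-0.3,0.1,16.8,0,0,-0.5,255,-0.3,0.1,16.8,0,0,-0.5], newtons=70)

```text
time: 41.6
tcp_pos: [538.1, 357.9, 34.3]
eef_rot: [-0.056, 3.139, -0.001]
ft_force: [-0.6, -3.9, 5.8]
grip_width: 28.7
```

Run:
```python
from h import *
s=get_state();print(s["tcp_pos"],s["ft_force"],s["grip_width"],np.degrees(yaw()))
i=grab_frame("wrist").copy();cv2.imwrite("pics/w20.png",i[:,:,::-1])
```

```text
[538.06731132 357.94225675  34.32501583] [-0.64192302 -3.93972484  5.82699482] 28.706025715056594 -177.94300240522767
```

View pics/w20.png

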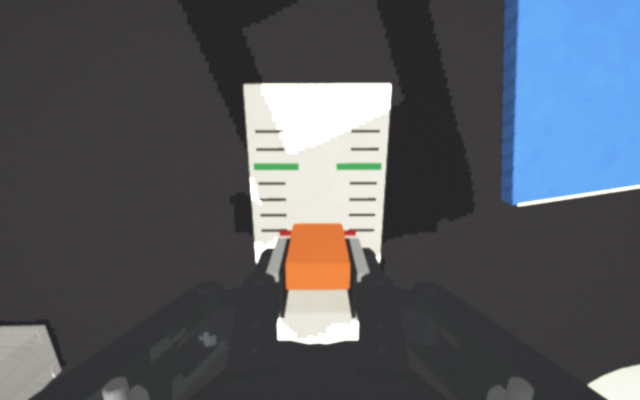

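>>> arm_command(moves=[255,1,0,0,0,0,0,255,2,0,0,0,0,0,255,3,0,0,0,0,0,255,3.6,0,0,0,0,0,255,3.8,0,0,0,0,0,255,3.8,0,0,0,0,0])

```text
time: 42.4
tcp_pos: [500.8, 356.5, 34.5]
eef_rot: [-0.057, 3.136, -0.001]
ft_force: [6.5, -1.4, -5.9]
grip_width: 28.5
```

Run:
```python
from h import *
s=get_state();print(s["tcp_pos"],s["ft_force"],s["grip_width"],np.degrees(yaw()))
i=grab_frame("wrist").copy();cv2.imwrite("pics/w21.png",i[:,:,::-1])
crop(i,220,120,180,140,4.4,"pics/w21c.png")
```

```text
[500.77625742 356.49209454  34.46662034] [ 6.49317826 -1.38676001 -5.9316823 ] 28.5457175903137 -177.92782450122448
```

View pics/w21c.png

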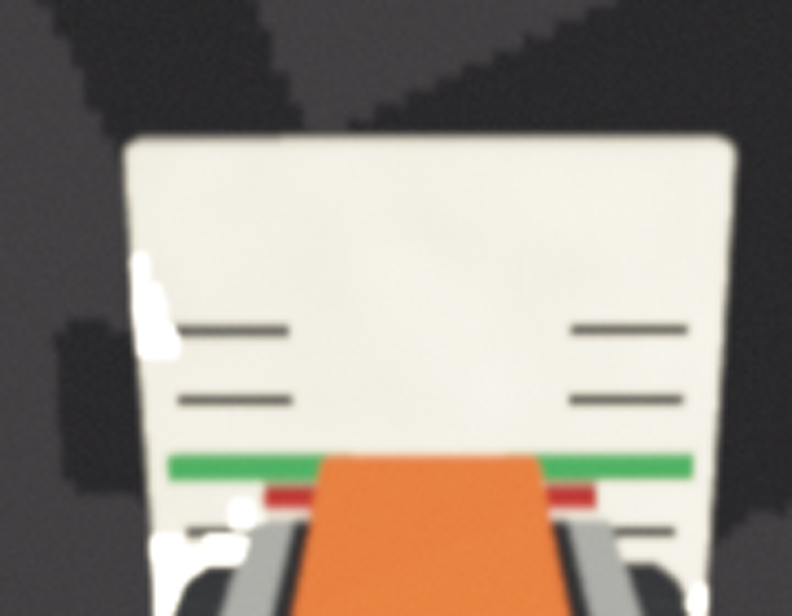

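Run:
```python
from h import *
i=cv2.imread("pics/w20.png")[:,:,::-1]
crop(i,220,150,180,110,4.4,"pics/w20c.png")
```

```text
(no output)
```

View pics/w20c.png

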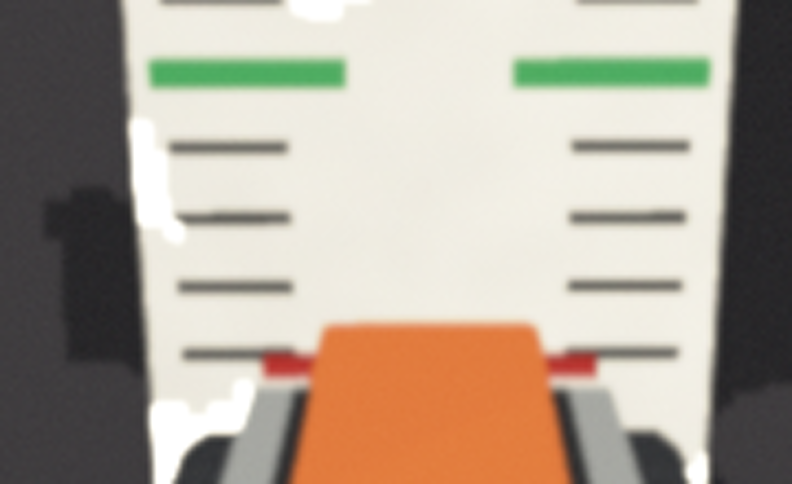

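>>> arm_command(moves=[255,0.3,0,0,0,0,0,255,0.3,0,0,0,0,0])

```text
time: 42.7
tcp_pos: [498.4, 356.4, 34.4]
eef_rot: [-0.057, 3.133, -0.001]
ft_force: [6.8, -1.4, -8.1]
grip_width: 28.8
```

Run:
```python
from h import *
s=get_state();print(s["tcp_pos"],s["ft_force"],s["grip_width"],np.degrees(yaw()))
i=grab_frame("wrist").copy();cv2.imwrite("pics/w22.png",i[:,:,::-1])
crop(i,220,120,180,140,4.4,"pics/w22c.png")
```

```text
[498.42798091 356.35121974  34.44906494] [ 6.79363202 -1.37516333 -8.073219  ] 28.795078808366757 -177.9248310903343
```

View pics/w22c.png

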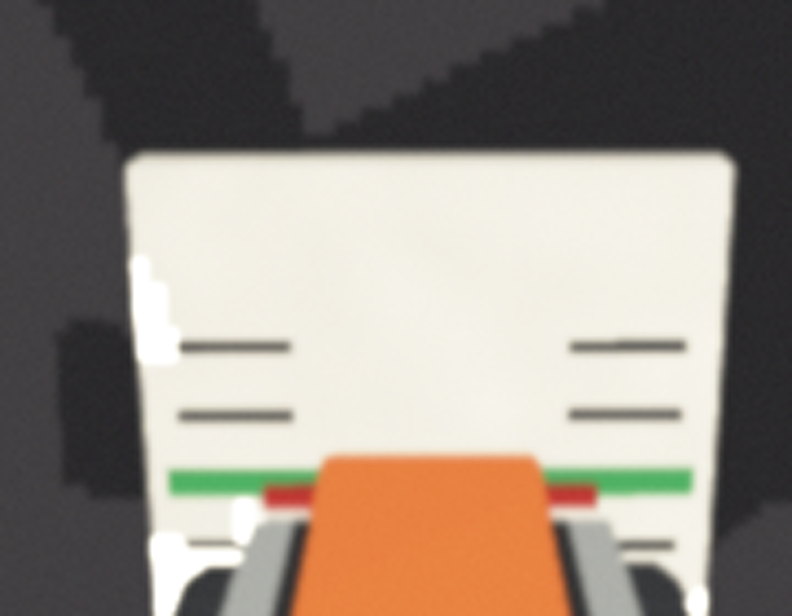

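>>> arm_command(moves=[255,0.06,0,0,0,0,0,255,0.06,0,0,0,0,0,255,0.06,0,0,0,0,0,255,0.06,0,0,0,0,0,255,0.06,0,0,0,0,0,255,0.06,0,0,0,0,0,255,0.06,0,0,0,0,0,255,0.06,0,0,0,0,0,255,0.06,0,0,0,0,0,255,0.06,0,0,0,0,0,255,0.06,0,0,0,0,0,255,0.06,0,0,0,0,0])

```text
time: 44.25
tcp_pos: [498.6, 356.4, 34.5]
eef_rot: [-0.057, 3.131, 0.0]
ft_force: [6.2, -0.5, -7.0]
grip_width: 28.6
```

Run:
```python
from h import *
s=get_state();print(s["tcp_pos"],s["ft_force"],s["grip_width"],np.degrees(yaw()))
i=grab_frame("wrist").copy();cv2.imwrite("pics/w23.png",i[:,:,::-1])
crop(i,220,120,180,140,4.4,"pics/w23c.png")
```

```text
[498.57232884 356.36573913  34.46818608] [ 6.24058365 -0.46777103 -6.95192785] 28.57461784040838 -177.92444899678927
```

View pics/w23c.png

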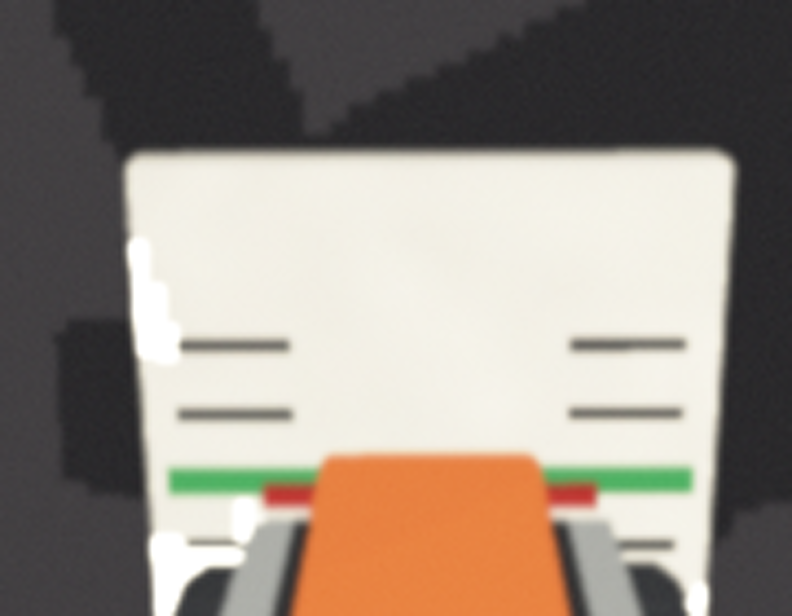

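>>> arm_command(moves=[255,0.12,0,0,0,0,0,255,0.12,0,0,0,0,0,255,0.12,0,0,0,0,0,255,0.12,0,0,0,0,0,255,0.12,0,0,0,0,0,255,0.12,0,0,0,0,0,255,0.12,0,0,0,0,0,255,0.12,0,0,0,0,0,255,0.12,0,0,0,0,0,255,0.12,0,0,0,0,0,255,0.12,0,0,0,0,0])

```text
time: 45.68
tcp_pos: [498.0, 356.3, 34.5]
eef_rot: [-0.057, 3.128, 0.001]
ft_force: [7.6, -0.0, -7.2]
grip_width: 28.6
```

>>> arm_command(moves=[80,0,0,0,0,0,0,80,0,0,0,0,0,0,80,0,0,0,0,0,0,80,0,0,0,0,0,0,80,0,0,0,0,0,0,80,0,0,-4,0,0,0,80,0,0,-9,0,0,0,80,0,0,-15,0,0,0,80,0,0,-17,0,0,0,80,0,0,-17,0,0,0])

```text
time: 46.92
tcp_pos: [497.2, 357.0, 207.3]
eef_rot: [-0.057, 3.123, 0.005]
ft_force: [0.2, -0.5, -0.1]
grip_width: 58.5
```

Run:
```python
from h import *
s=get_state();print(s["time"],s["tcp_pos"],s["ft_force"],s["grip_width"])
i=grab_frame("wrist").copy();cv2.imwrite("pics/w24.png",i[:,:,::-1])
for n in("scene","top"): cv2.imwrite(f"pics/{n}24.png",grab_frame(n)[:,:,::-1])
```

```text
46.925 [497.22348274 357.0227173  207.2729924 ] [ 0.23700046 -0.526586   -0.11207137] 58.46055188326973
```

View pics/w24.png

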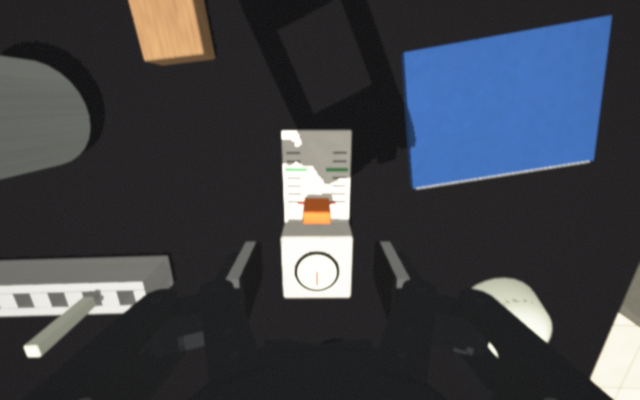

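View pics/scene24.png

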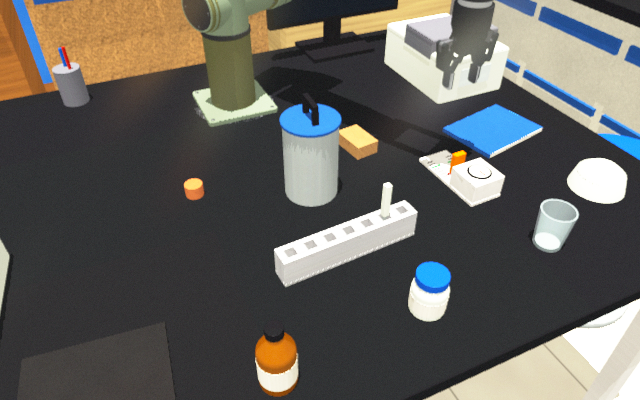

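View pics/top24.png

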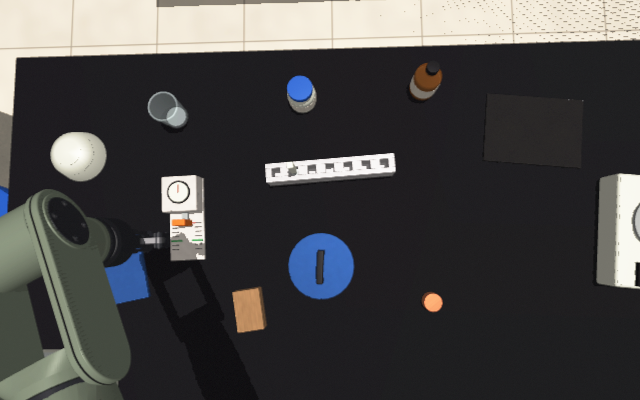

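```bash
python3 -c "
from bench import *
print(sign_off())"
```

```text
the job is handed in; nothing more can be done
None
```

All six blue-handled sticks are in the soak jar scoop end down, the lid is on, and the timer has been pulled and let go. I handed the job in at about 47 s, with the gripper open and clear of everything.

- **Sticks:** The clean white stick is still in its well, and the other six wells are empty. Four of the six stand upright in the jar. Two were tipped when the last stick went in and lean on the wall, about 12° and 19° from vertical.
- **First stick:** The gripper's linkage touched the jar rim (22 N read at the wrist) and tilted the jar briefly. It settled back where it was, and I released the other sticks about 15 mm above the jar floor to avoid a repeat.
- **Lid:** The last pictures show it flat and centred on the upright jar.
- **Timer:** I held the tab at about 39.4 mm for 1.5 s, then at about 40 mm for another 1.4 s, and let go. The last pictures show the pointer back at the zero tick.

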